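# One turn of the feed wheel

## Task

The slide of the bench feed unit has to be fed forward by one turn of its screw: with the fingertips, push the hand wheel round by its upright handle, clockwise as seen from above, through exactly one full turn, so that the handle finishes at the very place where it stands now. Push gently and do not grip the handle, and leave the loose things beside the unit standing where they are.

Things in the scene. Friction and masses are not known exactly. Their poses are not given: they have to be found in the camera images.
- feed_unit: grey bench feed unit fixed to the bench: 16 mm base plate, 100 mm square gear box (top 72 mm up) under the horizontal hand wheel, and a slide with a clamped camshaft stub (up to 112 mm high). Origin on the bench under the wheel axis; y runs along the unit to the slide, z up. Plate: y -85 to 260 mm, x -65 to 65 mm; slide 106 x 90 mm, its middle within 20 mm of y = 150 mm.
- wheel_axis (a point): point on the vertical axis of the hand wheel, in the middle plane of its rim, 92 mm above the bench. The wheel is a dark steel ring (bar 14 mm thick, outer diameter 138 mm, top of the rim 99 mm above the bench) with three spokes and a hub (top 101 mm above the bench).
- handle (a point): middle of the upright black handle that stands on the rim of the wheel, 62 mm from the wheel's axis: a round grip 21 mm in diameter, parallel to the axis, its foot 102 mm and its top 152 mm above the bench; this point is 127 mm above the bench. It does not turn on its own, and is fixed to the wheel.
- wheel (a joint): angle of the hand wheel in rad, growing clockwise as seen from above; one turn is 6.283. Starts between -2.6 and 2.6; no stop within a turn and a half clockwise. Stiff (about 0.15 N m, some 3 N at the handle) and stays where it is left. Each clockwise turn feeds the slide 12 mm away from the wheel.
- paste: loose low round tin, 57 mm in diameter, 37 mm high; origin at the centre of its underside, z up
- cap: loose dark iron bearing cap, a small arch 54 mm long, 18 mm thick, 21 mm high, standing on its two feet; origin at the centre of its underside, y along it, z up
- tappet: loose steel bucket tappet, a plain round pot 31 mm in diameter, 25 mm high; origin at the centre of its underside, z up
- jar: loose closed amber jar, 64 mm in diameter, 129 mm high; origin at the centre of its underside, z up
Not all that is in view belongs to the job. Several things look just like the tappet: the one meant starts farthest to the robot's right.

How it is judged:
By the outcome, as a careful person would: the job done as asked, in the order asked, and still so for the second after the job is handed in, with the robot touching nothing.
It also fails if it takes over 58 s, if anything falls off the work surface, if the arm or the gripper's body presses on something with over 40 N, if the wrist force passes 120 N, or if a joint passes its speed limit or range.

## Robot

A 6-joint arm with a two-finger parallel gripper is mounted at the origin on a cart in front of the work surface, level with it; the furniture and walls round the work are solid. World frame = base frame: x ahead of the robot, y to its left, z up, the work surface at z = 0. Lengths are in mm, angles in rad, forces in N, time in s.
With the tool pointing down it reaches from about 425 to 1125 mm from the base axis. Payload 14.9 kg.
Tool frame: the origin (TCP) lies midway between the tips of the shut fingers; the grasp point (between the pads) lies 19 mm behind it; y points along the fingers, x is the direction in which the jaws open and shut, and the axes are right-handed (so a half turn about y gives the same grasp; the last joint's range is limited). The gripper opens to 91 mm and grips with 3 to 60 N. Pads are 32 mm wide; open, the fingers measure 118 mm over their backs; the gripper's body (76 mm by 178 mm) begins 60 mm behind the grasp point.
Start: joints at [-1.184, 0.379, 1.734, -0, 1.028, -0.033], TCP at [285.302, -639.235, 213.932] pointing down, gripper open.
Joint ranges: [-2.77, 2.77], [-0.74, 2.19], [0, 2.66], [-1.06, 4.2], [0.31, 2.87], [-3.08, 3.08]. Speed limits (rad/s): [1.89, 1.89, 2.39, 3.14, 3.14, 3.14].

## Interface

Orientations are given as a rotation vector (axis times angle).
In Python, from plant import sense, grab_frame, camera_info, job_done gives the robot as it stands.
- The arm moves only by the tool send_rows, never from a script. Its argument "rows" is a list of rows, each an object with "gripper": the closure in counts, from 0 (fully open) to 255 (shut); "linear": the shift along the tool's x, y, z in m, a list of three; "roll": the turn about the tool's y in degrees. In form: [{"gripper": gripper, "linear": [dx, dy, dz], "roll": roll}, ...]. A call has exactly 10 rows; each row shifts and turns the pose as measured when the row begins, along the tool's axes as they then stand; what a row does not reach is not made up. A row lasts 1/8 s, in which the tool goes at most 62.5 mm and 10.7 degrees, less where a joint would pass 70% of its speed; a pose out of reach is approached as far as the arm can. A call is refused whole if a number of a shift passes 0.0625 or a number of a turn 10.7, either way. A call with a gripper value outside its range is refused whole. The fingers move at their own pace and stop on an object; the grip force is fixed at half the most. Time passes only in rows, so rows that do not move let the fingers close, or fill a call up. It gives the time, the measured TCP pose, the force and the opening at its end, in the units of the state.
- sense(): the state, without advancing time (a new reading comes with each control period).
- grab_frame(name): name is "scene" or "top"; returns (picture, depth): 400x640x3 uint8, red, green, blue; 400x640 float32, mm along the optical axis (not along the pixel's ray), 0 where there is no reading.
- camera_info(name): a dict with "camera_matrix" (3x3 intrinsics, pixels), "dist_coeffs" ([k1, k2, p1, p2, k3] as OpenCV has them; the pictures are not rectified), "rvec" (rotation vector, rad) and "tvec" (3), from world to camera coordinates, as OpenCV has them. Camera axes: x right, y down, z forward; pixel columns grow to the right and rows downward; lengths in mm; the calibration is good to about 2 mm. A picture is of the moment at which its call begins. camera_info takes no time and is no camera call.
- job_done(): hands the job in, once; it reports no verdict.
The state is a dict: "time_s": time; "qpos": joint angles; "dq": joint speeds; "joint_torque": joint torques, N m; "tcp_pos": TCP position; "orientation": TCP orientation; "contact_force": force on the tool from outside, world axes, zero at the start; "wrist_torque": the same for the moment, N m; "finger_gap": opening from 0.0 (shut) to 1.0 (fully open).
Only numpy, scipy, OpenCV 4.12 (cv2) and the standard library are available. Lean on these libraries where they do the work, as an engineer would, in place of code of your own. Each camera call takes 0.05 s, during which the arm holds its last target. There are 200 camera calls.

## Working session

There is one attempt and no reset: what is moved stays moved. The work goes in short steps, Python scripts to look and compute and a tool call to move; the robot and the scene stay as the last step left them, time stands still between calls to the robot, and variables do not carry over. Pictures are saved under pics/ and viewed, about 8 in all and at most 12, crops included, and the job is handed in when it is done.

Besides the shell and the picture viewer there is one more tool, called after "Emit:" by a JSON object that holds its "op" and its "data". send_rows: Moves the arm, as the interface text tells. Its arguments: {"type":"object","properties":{"rows":{"type":"array"}},"required":["rows"]}

```bash
ls; mkdir -p pics; cat > h.py <<'E'
import numpy as np, cv2
from plant import sense, grab_frame, camera_info, job_done
def grab(n,save=None):
    im,d=grab_frame(n)
    if save: cv2.imwrite('pics/'+save,im[:,:,::-1])
    return im,d
def cam(n):
    c=camera_info(n);K=np.array(c['camera_matrix'],float);D=np.array(c['dist_coeffs'],float)
    R=cv2.Rodrigues(np.array(c['rvec'],float))[0];t=np.array(c['tvec'],float).reshape(3);return K,D,R,t
def ray(n,uv,z):
    K,D,R,t=cam(n);u=cv2.undistortPoints(np.array(uv,float).reshape(-1,1,2),K,D).reshape(-1,2)
    d=np.c_[u,np.ones(len(u))]@R; o=-R.T@t
    return o+d*((z-o[2])/d[:,2])[:,None]
def cloud(n,d):
    K,D,R,t=cam(n);v,u=np.mgrid[:400,:640]
    p=cv2.undistortPoints(np.c_[u.ravel(),v.ravel()].astype(float).reshape(-1,1,2),K,D).reshape(-1,2)
    P=np.c_[p,np.ones(len(p))]*d.reshape(-1,1)
    return ((P-t)@R).reshape(400,640,3)
def proj(n,P):
    K,D,R,t=cam(n);return cv2.projectPoints(np.array(P,float).reshape(-1,1,3),cv2.Rodrigues(R)[0],t,K,D)[0].reshape(-1,2)
E
python3 - <<'E'
from h import *
for n in('scene','top'):
    im,d=grab(n,n+'1.png'); np.save(n+'1.npy',d)
    K,D,R,t=cam(n);print(n,-R.T@t,R[2])
print(sense())
E
```

```text
pics
scene [ -36.7272862  -528.54625311  701.42774717] [ 0.65531213  0.3858459  -0.64937582]
top [ 479.04527292 -209.81874198 1042.59355858] [ 0.07124985  0.0096241  -0.99741207]
{'time_s': 0.1, 'qpos': array([-1.18430224e+00,  3.79360285e-01,  1.73471393e+00,  2.94705403e-05,
        1.02848175e+00, -3.33332755e-02]), 'dq': array([ 0.00049495, -0.0002619 , -0.00094708,  0.00205036, -0.00010962,
       -0.00073641]), 'joint_torque': array([-2.08913567e-03, -7.65042186e+01, -4.35292232e+01,  6.51404983e-02,
        3.99420562e-02,  1.73245337e-05]), 'tcp_pos': array([ 285.17096803, -638.8993437 ,  213.35511838]), 'orientation': array([-1.37846208,  0.895212  , -0.89393684]), 'contact_force': array([ 0.87081591, -0.29828162, -0.24296684]), 'wrist_torque': array([0.00458863, 0.00093456, 0.01200429]), 'finger_gap': 0.9992929686693556}
```

View pics/scene1.png

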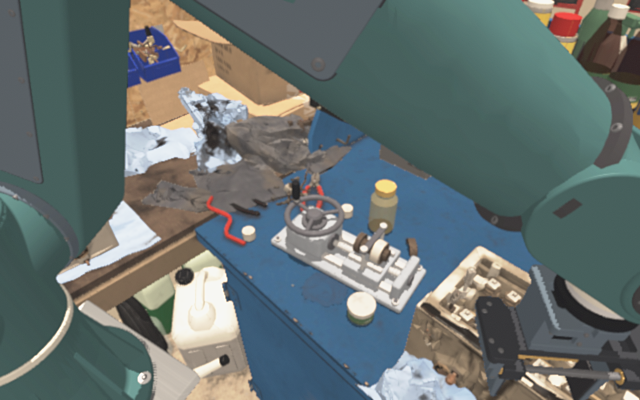

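View pics/top1.png

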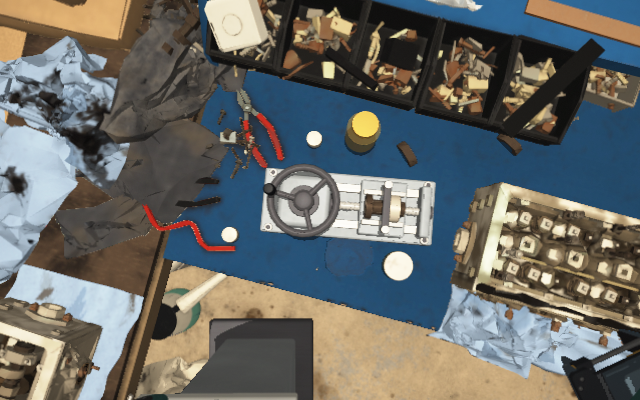

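The scene view shows the wheel at (315,215) with the handle at (295,187), the jar at (382,205) and the tin at (361,308). In the top view the wheel is at (303,201), handle (269,188), jar (363,130), tin (398,265), and the two tappet-like pots at (314,138) and (229,234). Next I measure with depth and rays.

```bash
python3 - <<'E'
from h import *
for n in('top','scene'):
    d=np.load(n+'1.npy'); P=cloud(n,d); z=P[:,:,2]
    c=ray('top',[(303,201)],99)[0]
    r=np.hypot(P[:,:,0]-c[0],P[:,:,1]-c[1])
    ok=(d>0)
    m=ok&(z>90)&(z<104)&(r<85)&(r>45)
    Q=P[m][:,:2]
    A=np.c_[2*Q,np.ones(len(Q))]; s=np.linalg.lstsq(A,(Q**2).sum(1),rcond=None)[0]
    print(n,'c0',c,'circle',s[:2],np.sqrt(s[2]+s[0]**2+s[1]**2),m.sum(), np.median(z[m]))
    h=ok&(z>115)&(z<165)&(r<85)
    H=P[h]; print('handle',h.sum(),H.min(0),H.max(0),H.mean(0)); t=H[H[:,2]>146]; print('top of handle',len(t),t.mean(0) if len(t) else '',H[:,2].max())
    v,u=np.where(h);print('px',u.mean(),v.mean())
print('jar top',ray('top',[(366,123)],129),'tin',ray('top',[(398,265)],37),'taps',ray('top',[(314,138),(229,234)],25),'cap',ray('top',[(406,153),(510,145)],15))
print('plate corners',ray('top',[(266,168),(262,231),(431,245),(435,182)],16))
# rim from rays: dark mask contour
im=cv2.imread('pics/top1.png');crop=cv2.resize(im[110:290,190:450],None,fx=3,fy=3,interpolation=cv2.INTER_CUBIC);cv2.imwrite('pics/crop1.png',crop)
E
```

```text
top c0 [ 532.79919286 -178.57109261   99.        ] circle [ 534.78174813 -177.867408  ] 61.04177521904187 1558 97.33840377204108
handle 121 [ 543.09296808 -128.62457252  117.7011427 ] [ 562.31837266 -110.15626406  156.22396631] [ 552.11224098 -120.00264179  147.88232548]
top of handle 93 [ 552.98986877 -118.64273594  151.33283967] 156.22396630721323
px 268.6694214876033 188.64462809917356
scene c0 [ 532.79919286 -178.57109261   99.        ] circle [ 530.94563239 -179.34984894] 61.18771990404794 870 96.60690432688497
handle 141 [ 540.32735909 -130.31621836  115.18773034] [ 560.80136754 -110.79975045  154.03940499] [ 547.43803403 -121.49247115  136.86908322]
top of handle 41 [ 549.98469371 -119.26301432  150.44531114] 154.03940499122356
px 294.9078014184397 188.39716312056737
jar top [[ 671.42045407 -293.93039991  129.        ]] tin [[ 410.41249942 -360.99929465   37.        ]] taps [[ 663.67294824 -198.75499365   25.        ]
 [ 472.34232456  -28.92359886   25.        ]] cap [[ 633.40112053 -384.35046246   15.        ]
 [ 647.92887825 -593.25155904   15.        ]]
plate corners [[ 604.78881652 -101.31159814   16.        ]
 [ 477.86860132  -93.43649646   16.        ]
 [ 448.21247209 -430.3775149    16.        ]
 [ 574.08467641 -441.17170889   16.        ]]
```

View pics/crop1.png

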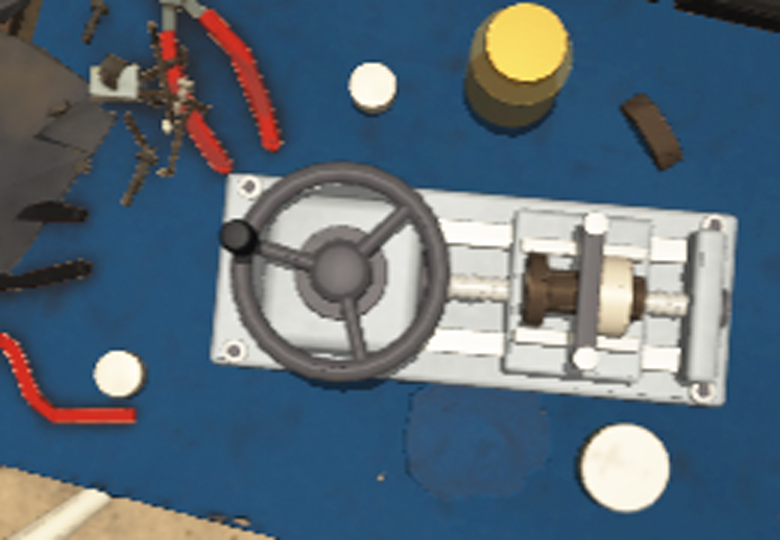

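The crop confirms this: the handle sits at crop (238,238), on the end of one spoke. The axis is near (533,-178.5) and the handle near (551.5,-119), about 62 mm out as expected. Next I plan the tool yaw.

```bash
cat >> h.py <<'E'
from scipy.spatial.transform import Rotation as Ro
C=np.array([533,-178.5])
def st(v=True):
    s=sense();R=Ro.from_rotvec(s['orientation']).as_matrix();p=s['tcp_pos']
    yaw=np.degrees(np.arctan2(R[1,0],R[0,0]));q=p[:2]-C
    if v: print('t',round(s['time_s'],2),'p',p.round(1),'yawx',yaw.round(1),'ydown',R[:,1].round(3),'j6',s['qpos'][5].round(3),'j1',s['qpos'][0].round(3),'F',s['contact_force'].round(1),'gap',round(s['finger_gap'],3),'phi',np.degrees(np.arctan2(q[1],q[0])).round(1),'r',np.hypot(*q).round(1))
    return s,R,p,yaw
def hand(n,im,d=None):
    # dark handle top: blob centroid near expected place
    pass
E
python3 - <<'E'
from h import *
s,R,p,yaw=st();print(R.round(3))
phi0=np.degrees(np.arctan2(59.5,18.5))
a=np.radians(phi0+26); q=C+62*np.array([np.cos(a),np.sin(a)]);print('approach',q,'tangent yaw',phi0-90)
a=np.radians(phi0+33); q=C+62*np.array([np.cos(a),np.sin(a)]);print('tool shift',R.T@(np.r_[q,118]-p), q)
E
```

```text
t 0.1 p [ 285.2 -638.9  213.4] yawx -65.9 ydown [-0.     0.001 -1.   ] j6 -0.033 j1 -1.184 F [ 0.9 -0.3 -0.2] gap 0.999 phi -118.3 r 522.9
[[ 0.408 -0.     0.913]
 [-0.913  0.001  0.408]
 [-0.001 -1.     0.   ]]
approach [ 523.59160464 -117.21801164] tangent yaw -17.271742577680882
tool shift [-380.66318631   95.74557487  422.93419335] [ 516.19333771 -118.82139326]
```

Emit:
{"op": "send_rows", "data": {"rows": [{"gripper": 255, "linear": [0, 0, 0], "roll": 10}, {"gripper": 255, "linear": [0, 0, 0], "roll": 0}, {"gripper": 255, "linear": [0, 0, 0], "roll": 0}, {"gripper": 255, "linear": [0, 0, 0], "roll": 0}, {"gripper": 255, "linear": [0, 0, 0], "roll": 0}, {"gripper": 255, "linear": [0, 0, 0], "roll": 0}, {"gripper": 255, "linear": [0, 0, 0], "roll": 0}, {"gripper": 255, "linear": [0, 0, 0], "roll": 0}, {"gripper": 255, "linear": [0, 0, 0], "roll": 0}, {"gripper": 255, "linear": [0, 0, 0], "roll": 0}]}}

```text
time_s: 1.35
tcp_pos: [284.9, -638.3, 212.4]
orientation: [-1.316, 1.024, -1.02]
contact_force: [0.5, 0.1, 0.1]
finger_gap: 0.006
```

```bash
python3 -c "
from h import *
st()"
```

```text
t 1.35 p [ 284.9 -638.3  212.4] yawx -75.6 ydown [-0.001  0.002 -1.   ] j6 0.135 j1 -1.184 F [0.5 0.1 0.1] gap 0.006 phi -118.3 r 522.5
```

```bash
cat >> h.py <<'E'
import json
def plan(pts,rolls,g=255):
    """pts: world targets per row; rolls: deg per row"""
    s,R,p,yaw=st(); rows=[]
    for P,r in zip(pts,rolls):
        d=R.T@(np.array(P)-p); d=np.round(d/1000,4); rows.append({"gripper":g,"linear":d.tolist(),"roll":round(float(r),1)})
        p=p+R@(d*1000); R=R@Ro.from_euler('y',r,degrees=True).as_matrix()
    print(json.dumps(rows[:10]))
    return rows
E
python3 - <<'E'
from h import *
s,R,p,y=st(False)
T=np.array([504,-123.6,213])
plan([p+(T-p)*(i+1)/23 for i in range(10)],[-10.5]*10)
E
```

```text
t 1.35 p [ 284.9 -638.3  212.4] yawx -75.6 ydown [-0.001  0.002 -1.   ] j6 0.135 j1 -1.184 F [0.5 0.1 0.1] gap 0.006 phi -118.3 r 522.5
[{"gripper": 255, "linear": [-0.0193, 0.0, 0.0148], "roll": -10.5}, {"gripper": 255, "linear": [-0.0163, 0.0, 0.0181], "roll": -10.5}, {"gripper": 255, "linear": [-0.0127, 0.0001, 0.0207], "roll": -10.5}, {"gripper": 255, "linear": [-0.0088, -0.0, 0.0227], "roll": -10.5}, {"gripper": 255, "linear": [-0.0044, -0.0, 0.0239], "roll": -10.5}, {"gripper": 255, "linear": [-0.0, 0.0, 0.0243], "roll": -10.5}, {"gripper": 255, "linear": [0.0044, 0.0, 0.0239], "roll": -10.5}, {"gripper": 255, "linear": [0.0087, 0.0, 0.0228], "roll": -10.5}, {"gripper": 255, "linear": [0.0127, 0.0001, 0.0207], "roll": -10.5}, {"gripper": 255, "linear": [0.0162, -0.0, 0.0181], "roll": -10.5}]
```

Emit:
{"op": "send_rows", "data": {"rows": [{"gripper": 255, "linear": [-0.0193, 0.0, 0.0148], "roll": -10.5}, {"gripper": 255, "linear": [-0.0163, 0.0, 0.0181], "roll": -10.5}, {"gripper": 255, "linear": [-0.0127, 0.0, 0.0207], "roll": -10.5}, {"gripper": 255, "linear": [-0.0088, 0.0, 0.0227], "roll": -10.5}, {"gripper": 255, "linear": [-0.0044, 0.0, 0.0239], "roll": -10.5}, {"gripper": 255, "linear": [0.0, 0.0, 0.0243], "roll": -10.5}, {"gripper": 255, "linear": [0.0044, 0.0, 0.0239], "roll": -10.5}, {"gripper": 255, "linear": [0.0087, 0.0, 0.0228], "roll": -10.5}, {"gripper": 255, "linear": [0.0127, 0.0, 0.0207], "roll": -10.5}, {"gripper": 255, "linear": [0.0162, 0.0, 0.0181], "roll": -10.5}]}}

```text
time_s: 2.6
tcp_pos: [377.8, -407.2, 213.2]
orientation: [-1.526, -0.435, 0.435]
contact_force: [1.0, 0.1, -0.3]
finger_gap: 0.005
```

```bash
python3 - <<'E'
from h import *
s,R,p,y=st(False)
T=np.array([504,-123.6,213])
plan([p+(T-p)*(i+1)/13 for i in range(10)],[-10.5]*10)
E
```

```text
t 2.6 p [ 377.8 -407.2  213.2] yawx 31.8 ydown [-0.     0.001 -1.   ] j6 -1.421 j1 -0.865 F [ 1.   0.1 -0.3] gap 0.005 phi -124.2 r 276.4
[{"gripper": 255, "linear": [0.0198, 0.0, 0.0134], "roll": -10.5}, {"gripper": 255, "linear": [0.0218, 0.0001, 0.0096], "roll": -10.5}, {"gripper": 255, "linear": [0.0233, 0.0, 0.0055], "roll": -10.5}, {"gripper": 255, "linear": [0.0238, 0.0, 0.0011], "roll": -10.5}, {"gripper": 255, "linear": [0.0237, 0.0001, -0.0033], "roll": -10.5}, {"gripper": 255, "linear": [0.0226, 0.0, -0.0075], "roll": -10.5}, {"gripper": 255, "linear": [0.0209, 0.0, -0.0115], "roll": -10.5}, {"gripper": 255, "linear": [0.0185, 0.0001, -0.0151], "roll": -10.5}, {"gripper": 255, "linear": [0.0154, 0.0, -0.0183], "roll": -10.5}, {"gripper": 255, "linear": [0.0118, 0.0001, -0.0207], "roll": -10.5}]
```

Emit:
{"op": "send_rows", "data": {"rows": [{"gripper": 255, "linear": [0.0198, 0.0, 0.0134], "roll": -10.5}, {"gripper": 255, "linear": [0.0218, 0.0, 0.0096], "roll": -10.5}, {"gripper": 255, "linear": [0.0233, 0.0, 0.0055], "roll": -10.5}, {"gripper": 255, "linear": [0.0238, 0.0, 0.0011], "roll": -10.5}, {"gripper": 255, "linear": [0.0237, 0.0, -0.0033], "roll": -10.5}, {"gripper": 255, "linear": [0.0226, 0.0, -0.0075], "roll": -10.5}, {"gripper": 255, "linear": [0.0209, 0.0, -0.0115], "roll": -10.5}, {"gripper": 255, "linear": [0.0185, 0.0, -0.0151], "roll": -10.5}, {"gripper": 255, "linear": [0.0154, 0.0, -0.0183], "roll": -10.5}, {"gripper": 255, "linear": [0.0118, 0.0, -0.0207], "roll": -10.5}]}}

```text
time_s: 3.85
tcp_pos: [473.8, -180.1, 214.8]
orientation: [-0.674, -1.81, 1.809]
contact_force: [1.2, 0.4, 0.2]
finger_gap: 0.007
```

```bash
python3 - <<'E'
from h import *
s,R,p,y=st(False)
T=np.array([504,-123.6,213]); T2=np.array([504,-123.6,118])
pts=[p+(T-p)*(i+1)/3 for i in range(3)]+[T+(T2-T)*(i+1)/6 for i in range(6)]+[T2]
n=y-154.6; print(n)
plan(pts,[n/3]*3+[0]*7)
E
```

```text
-15.342496072278948
t 3.85 p [ 473.8 -180.1  214.8] yawx 139.3 ydown [ 0.002 -0.001 -1.   ] j6 -2.84 j1 -0.409 F [1.2 0.4 0.2] gap 0.007 phi -178.5 r 59.3
[{"gripper": 255, "linear": [0.0046, 0.0006, -0.0208], "roll": -5.1}, {"gripper": 255, "linear": [0.0028, 0.0006, -0.0212], "roll": -5.1}, {"gripper": 255, "linear": [0.0009, 0.0007, -0.0213], "roll": -5.1}, {"gripper": 255, "linear": [0.0, 0.0158, -0.0], "roll": 0.0}, {"gripper": 255, "linear": [0.0001, 0.0158, -0.0], "roll": 0.0}, {"gripper": 255, "linear": [0.0, 0.0159, -0.0], "roll": 0.0}, {"gripper": 255, "linear": [0.0, 0.0158, -0.0], "roll": 0.0}, {"gripper": 255, "linear": [0.0001, 0.0158, 0.0], "roll": 0.0}, {"gripper": 255, "linear": [0.0, 0.0159, 0.0], "roll": 0.0}, {"gripper": 255, "linear": [0.0, -0.0, 0.0], "roll": 0.0}]
```

Emit:
{"op": "send_rows", "data": {"rows": [{"gripper": 255, "linear": [0.0046, 0.0006, -0.0208], "roll": -5.1}, {"gripper": 255, "linear": [0.0028, 0.0006, -0.0212], "roll": -5.1}, {"gripper": 255, "linear": [0.0009, 0.0007, -0.0213], "roll": -5.1}, {"gripper": 255, "linear": [0.0, 0.0158, 0.0], "roll": 0.0}, {"gripper": 255, "linear": [0.0001, 0.0158, 0.0], "roll": 0.0}, {"gripper": 255, "linear": [0.0, 0.0159, 0.0], "roll": 0.0}, {"gripper": 255, "linear": [0.0, 0.0158, 0.0], "roll": 0.0}, {"gripper": 255, "linear": [0.0001, 0.0158, 0.0], "roll": 0.0}, {"gripper": 255, "linear": [0.0, 0.0159, 0.0], "roll": 0.0}, {"gripper": 255, "linear": [0.0, 0.0, 0.0], "roll": 0.0}]}}

```text
time_s: 5.1
tcp_pos: [503.5, -122.0, 110.7]
orientation: [-0.441, -1.98, 1.98]
contact_force: [0.4, -0.7, -1.0]
finger_gap: 0.004
```

```bash
cat >> h.py <<'E'
def arc(dphi,droll,n=10,r=62,z=118):
    s,R,p,y=st(False);q=p[:2]-C;a=np.degrees(np.arctan2(q[1],q[0]))
    A=np.radians(a-dphi*(np.arange(n)+1)/n)
    return plan([np.r_[C+r*np.array([np.cos(x),np.sin(x)]),z] for x in A],[droll/n]*n)
E
python3 - <<'E'
from h import *
grab('top','top2.png');grab('scene','scene2.png')
a=cv2.imread('pics/top2.png')[130:280,190:390];b=cv2.imread('pics/scene2.png')[140:290,220:420]
cv2.imwrite('pics/c2.png',cv2.resize(np.hstack([a,b]),None,fx=2,fy=2))
arc(30,20)
E
```

```text
t 5.2 p [ 504.3 -122.2  112. ] yawx 155.0 ydown [ 0.003 -0.001 -1.   ] j6 -2.987 j1 -0.283 F [ 0.7 -0.6  0.4] gap 0.005 phi 117.0 r 63.2
[{"gripper": 255, "linear": [-0.003, -0.006, -0.0018], "roll": 2.0}, {"gripper": 255, "linear": [-0.0021, 0.0, -0.0024], "roll": 2.0}, {"gripper": 255, "linear": [-0.0022, 0.0001, -0.0025], "roll": 2.0}, {"gripper": 255, "linear": [-0.0022, -0.0, -0.0024], "roll": 2.0}, {"gripper": 255, "linear": [-0.0022, -0.0, -0.0023], "roll": 2.0}, {"gripper": 255, "linear": [-0.0023, -0.0, -0.0023], "roll": 2.0}, {"gripper": 255, "linear": [-0.0023, -0.0, -0.0023], "roll": 2.0}, {"gripper": 255, "linear": [-0.0024, -0.0, -0.0022], "roll": 2.0}, {"gripper": 255, "linear": [-0.0024, 0.0, -0.0022], "roll": 2.0}, {"gripper": 255, "linear": [-0.0024, 0.0, -0.0022], "roll": 2.0}]
```

View pics/c2.png

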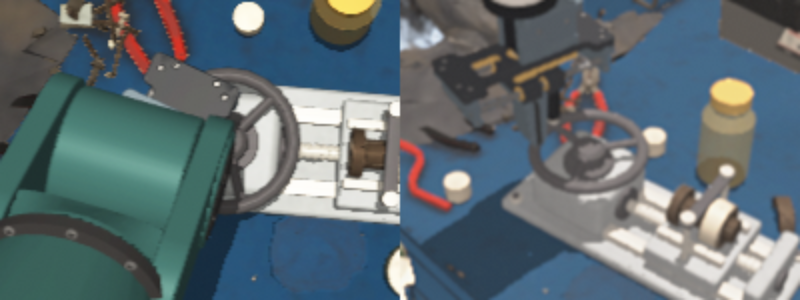

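The crops show the shut fingers just behind the handle with nothing else touched. I start pushing.

Emit:
{"op": "send_rows", "data": {"rows": [{"gripper": 255, "linear": [-0.003, -0.005, -0.0018], "roll": 0.5}, {"gripper": 255, "linear": [-0.0021, 0.0, -0.0025], "roll": 0.5}, {"gripper": 255, "linear": [-0.0021, 0.0, -0.0025], "roll": 0.5}, {"gripper": 255, "linear": [-0.0021, 0.0, -0.0025], "roll": 0.5}, {"gripper": 255, "linear": [-0.0022, 0.0, -0.0024], "roll": 0.5}, {"gripper": 255, "linear": [-0.0023, 0.0, -0.0023], "roll": 0.5}, {"gripper": 255, "linear": [-0.0024, 0.0, -0.0022], "roll": 0.5}, {"gripper": 255, "linear": [-0.0026, 0.0, -0.002], "roll": 0.5}, {"gripper": 255, "linear": [-0.0027, 0.0, -0.0018], "roll": 0.5}, {"gripper": 255, "linear": [-0.0028, 0.0, -0.0016], "roll": 0.5}]}}

```text
time_s: 6.45
tcp_pos: [538.2, -113.6, 118.9]
orientation: [-0.526, -1.924, 1.925]
contact_force: [-2.4, -0.9, -0.2]
finger_gap: 0.004
```

```bash
python3 - <<'E'
from h import *
arc(45,42)
E
```

```text
t 6.45 p [ 538.2 -113.6  118.9] yawx 149.6 ydown [ 0.004 -0.001 -1.   ] j6 -2.862 j1 -0.25 F [-2.4 -0.9 -0.2] gap 0.004 phi 85.4 r 65.1
[{"gripper": 255, "linear": [-0.0058, 0.0009, 0.0008], "roll": 4.2}, {"gripper": 255, "linear": [-0.0045, 0.0001, -0.0019], "roll": 4.2}, {"gripper": 255, "linear": [-0.0045, -0.0, -0.0019], "roll": 4.2}, {"gripper": 255, "linear": [-0.0044, -0.0, -0.0019], "roll": 4.2}, {"gripper": 255, "linear": [-0.0046, 0.0, -0.0018], "roll": 4.2}, {"gripper": 255, "linear": [-0.0045, 0.0, -0.0018], "roll": 4.2}, {"gripper": 255, "linear": [-0.0045, 0.0001, -0.0018], "roll": 4.2}, {"gripper": 255, "linear": [-0.0045, -0.0, -0.0018], "roll": 4.2}, {"gripper": 255, "linear": [-0.0045, -0.0, -0.0018], "roll": 4.2}, {"gripper": 255, "linear": [-0.0046, 0.0, -0.0017], "roll": 4.2}]
```

Emit:
{"op": "send_rows", "data": {"rows": [{"gripper": 255, "linear": [-0.0058, 0.001, 0.0008], "roll": 4.2}, {"gripper": 255, "linear": [-0.0045, 0.0, -0.0019], "roll": 4.2}, {"gripper": 255, "linear": [-0.0045, 0.0, -0.0019], "roll": 4.2}, {"gripper": 255, "linear": [-0.0045, 0.0, -0.0019], "roll": 4.2}, {"gripper": 255, "linear": [-0.0045, 0.0, -0.0018], "roll": 4.2}, {"gripper": 255, "linear": [-0.0045, 0.0, -0.0018], "roll": 4.2}, {"gripper": 255, "linear": [-0.0045, 0.0, -0.0018], "roll": 4.2}, {"gripper": 255, "linear": [-0.0045, 0.0, -0.0018], "roll": 4.2}, {"gripper": 255, "linear": [-0.0045, 0.0, -0.0018], "roll": 4.2}, {"gripper": 255, "linear": [-0.0045, 0.0, -0.0017], "roll": 4.2}]}}

```text
time_s: 7.7
tcp_pos: [580.9, -137.7, 117.5]
orientation: [-1.063, -1.414, 1.411]
contact_force: [-3.2, 1.7, 1.9]
finger_gap: 0.004
```

```bash
python3 - <<'E'
from h import *
arc(45,42)
E
```

```text
t 7.7 p [ 580.9 -137.7  117.5] yawx 106.1 ydown [ 0.     0.002 -1.   ] j6 -2.125 j1 -0.273 F [-3.2  1.7  1.9] gap 0.004 phi 40.4 r 62.9
[{"gripper": 255, "linear": [-0.0049, -0.0006, -0.001], "roll": 4.2}, {"gripper": 255, "linear": [-0.0045, 0.0, -0.0018], "roll": 4.2}, {"gripper": 255, "linear": [-0.0045, 0.0, -0.0018], "roll": 4.2}, {"gripper": 255, "linear": [-0.0046, 0.0, -0.0018], "roll": 4.2}, {"gripper": 255, "linear": [-0.0045, 0.0, -0.0017], "roll": 4.2}, {"gripper": 255, "linear": [-0.0046, 0.0, -0.0017], "roll": 4.2}, {"gripper": 255, "linear": [-0.0045, 0.0, -0.0017], "roll": 4.2}, {"gripper": 255, "linear": [-0.0046, 0.0, -0.0017], "roll": 4.2}, {"gripper": 255, "linear": [-0.0046, -0.0, -0.0016], "roll": 4.2}, {"gripper": 255, "linear": [-0.0046, -0.0, -0.0016], "roll": 4.2}]
```

Emit:
{"op": "send_rows", "data": {"rows": [{"gripper": 255, "linear": [-0.0049, -0.0005, -0.001], "roll": 4.2}, {"gripper": 255, "linear": [-0.0045, 0.0, -0.0018], "roll": 4.2}, {"gripper": 255, "linear": [-0.0045, 0.0, -0.0018], "roll": 4.2}, {"gripper": 255, "linear": [-0.0045, 0.0, -0.0018], "roll": 4.2}, {"gripper": 255, "linear": [-0.0045, 0.0, -0.0017], "roll": 4.2}, {"gripper": 255, "linear": [-0.0045, 0.0, -0.0017], "roll": 4.2}, {"gripper": 255, "linear": [-0.0045, 0.0, -0.0017], "roll": 4.2}, {"gripper": 255, "linear": [-0.0045, 0.0, -0.0017], "roll": 4.2}, {"gripper": 255, "linear": [-0.0045, 0.0, -0.0016], "roll": 4.2}, {"gripper": 255, "linear": [-0.0045, 0.0, -0.0016], "roll": 4.2}]}}

```text
time_s: 8.95
tcp_pos: [596.5, -182.0, 117.2]
orientation: [-1.395, -0.85, 0.844]
contact_force: [-0.0, 2.7, -0.2]
finger_gap: 0.006
```

```bash
python3 - <<'E'
from h import *
arc(45,42)
E
```

```text
t 8.95 p [ 596.5 -182.   117.2] yawx 62.4 ydown [ 0.001  0.006 -1.   ] j6 -1.43 j1 -0.336 F [-0.   2.7 -0.2] gap 0.006 phi -3.1 r 63.6
[{"gripper": 255, "linear": [-0.0051, -0.0008, -0.0004], "roll": 4.2}, {"gripper": 255, "linear": [-0.0046, -0.0, -0.0018], "roll": 4.2}, {"gripper": 255, "linear": [-0.0045, -0.0001, -0.0018], "roll": 4.2}, {"gripper": 255, "linear": [-0.0045, 0.0, -0.0018], "roll": 4.2}, {"gripper": 255, "linear": [-0.0046, -0.0, -0.0018], "roll": 4.2}, {"gripper": 255, "linear": [-0.0045, -0.0, -0.0017], "roll": 4.2}, {"gripper": 255, "linear": [-0.0046, -0.0001, -0.0017], "roll": 4.2}, {"gripper": 255, "linear": [-0.0045, 0.0, -0.0017], "roll": 4.2}, {"gripper": 255, "linear": [-0.0046, -0.0, -0.0016], "roll": 4.2}, {"gripper": 255, "linear": [-0.0046, -0.0, -0.0016], "roll": 4.2}]
```

Emit:
{"op": "send_rows", "data": {"rows": [{"gripper": 255, "linear": [-0.0051, -0.0008, -0.0004], "roll": 4.2}, {"gripper": 255, "linear": [-0.0045, 0.0, -0.0018], "roll": 4.2}, {"gripper": 255, "linear": [-0.0045, 0.0, -0.0018], "roll": 4.2}, {"gripper": 255, "linear": [-0.0045, 0.0, -0.0018], "roll": 4.2}, {"gripper": 255, "linear": [-0.0045, 0.0, -0.0018], "roll": 4.2}, {"gripper": 255, "linear": [-0.0045, 0.0, -0.0017], "roll": 4.2}, {"gripper": 255, "linear": [-0.0045, 0.0, -0.0017], "roll": 4.2}, {"gripper": 255, "linear": [-0.0045, 0.0, -0.0017], "roll": 4.2}, {"gripper": 255, "linear": [-0.0045, 0.0, -0.0016], "roll": 4.2}, {"gripper": 255, "linear": [-0.0045, 0.0, -0.0016], "roll": 4.2}]}}

```text
time_s: 10.2
tcp_pos: [579.1, -223.9, 118.3]
orientation: [-1.549, -0.263, 0.247]
contact_force: [1.7, 2.5, 0.1]
finger_gap: 0.005
```

```bash
python3 - <<'E'
from h import *
arc(45,42)
E
```

```text
t 10.2 p [ 579.1 -223.9  118.3] yawx 18.7 ydown [ 0.009  0.008 -1.   ] j6 -0.747 j1 -0.411 F [1.7 2.5 0.1] gap 0.005 phi -44.5 r 64.7
[{"gripper": 255, "linear": [-0.0057, 0.0003, 0.0004], "roll": 4.2}, {"gripper": 255, "linear": [-0.0044, -0.0001, -0.002], "roll": 4.2}, {"gripper": 255, "linear": [-0.0044, -0.0, -0.002], "roll": 4.2}, {"gripper": 255, "linear": [-0.0045, -0.0001, -0.0019], "roll": 4.2}, {"gripper": 255, "linear": [-0.0045, -0.0, -0.002], "roll": 4.2}, {"gripper": 255, "linear": [-0.0045, -0.0001, -0.0019], "roll": 4.2}, {"gripper": 255, "linear": [-0.0044, -0.0001, -0.0018], "roll": 4.2}, {"gripper": 255, "linear": [-0.0045, -0.0, -0.0019], "roll": 4.2}, {"gripper": 255, "linear": [-0.0046, -0.0001, -0.0018], "roll": 4.2}, {"gripper": 255, "linear": [-0.0045, -0.0, -0.0018], "roll": 4.2}]
```

Emit:
{"op": "send_rows", "data": {"rows": [{"gripper": 255, "linear": [-0.0057, 0.0, 0.0002], "roll": 4.0}, {"gripper": 255, "linear": [-0.0046, 0.0, -0.0021], "roll": 4.0}, {"gripper": 255, "linear": [-0.0046, 0.0, -0.0021], "roll": 4.0}, {"gripper": 255, "linear": [-0.0046, 0.0, -0.0021], "roll": 4.0}, {"gripper": 255, "linear": [-0.0046, 0.0, -0.002], "roll": 4.0}, {"gripper": 255, "linear": [-0.0046, 0.0, -0.002], "roll": 4.0}, {"gripper": 255, "linear": [-0.0046, 0.0, -0.002], "roll": 4.0}, {"gripper": 255, "linear": [-0.0046, 0.0, -0.0019], "roll": 4.0}, {"gripper": 255, "linear": [-0.0046, 0.0, -0.0019], "roll": 4.0}, {"gripper": 255, "linear": [-0.0046, 0.0, -0.0018], "roll": 4.0}]}}

```text
time_s: 11.45
tcp_pos: [540.2, -244.2, 120.3]
orientation: [-1.539, 0.295, -0.334]
contact_force: [2.5, -0.5, -1.5]
finger_gap: 0.007
```

```bash
python3 - <<'E'
from h import *
arc(45,40)
E
```

```text
t 11.45 p [ 540.2 -244.2  120.3] yawx -23.0 ydown [ 0.026  0.003 -1.   ] j6 -0.084 j1 -0.471 F [ 2.5 -0.5 -1.5] gap 0.007 phi -83.7 r 66.1
[{"gripper": 255, "linear": [-0.0064, 0.0021, 0.0013], "roll": 4.0}, {"gripper": 255, "linear": [-0.0043, -0.0001, -0.0022], "roll": 4.0}, {"gripper": 255, "linear": [-0.0044, -0.0001, -0.0021], "roll": 4.0}, {"gripper": 255, "linear": [-0.0044, -0.0001, -0.0021], "roll": 4.0}, {"gripper": 255, "linear": [-0.0044, -0.0002, -0.0021], "roll": 4.0}, {"gripper": 255, "linear": [-0.0044, -0.0001, -0.002], "roll": 4.0}, {"gripper": 255, "linear": [-0.0045, -0.0001, -0.0019], "roll": 4.0}, {"gripper": 255, "linear": [-0.0044, -0.0001, -0.002], "roll": 4.0}, {"gripper": 255, "linear": [-0.0045, -0.0001, -0.0019], "roll": 4.0}, {"gripper": 255, "linear": [-0.0045, -0.0001, -0.0019], "roll": 4.0}]
```

Emit:
{"op": "send_rows", "data": {"rows": [{"gripper": 255, "linear": [-0.0062, 0.0015, 0.0013], "roll": 4.0}, {"gripper": 255, "linear": [-0.0046, 0.0, -0.0018], "roll": 4.0}, {"gripper": 255, "linear": [-0.0046, 0.0, -0.0018], "roll": 4.0}, {"gripper": 255, "linear": [-0.0046, 0.0, -0.0018], "roll": 4.0}, {"gripper": 255, "linear": [-0.0046, 0.0, -0.0018], "roll": 4.0}, {"gripper": 255, "linear": [-0.0046, 0.0, -0.0017], "roll": 4.0}, {"gripper": 255, "linear": [-0.0046, 0.0, -0.0017], "roll": 4.0}, {"gripper": 255, "linear": [-0.0046, 0.0, -0.0016], "roll": 4.0}, {"gripper": 255, "linear": [-0.0046, 0.0, -0.0016], "roll": 4.0}, {"gripper": 255, "linear": [-0.0046, 0.0, -0.0016], "roll": 4.0}]}}

```text
time_s: 12.7
tcp_pos: [502.8, -229.8, 121.0]
orientation: [-1.371, 0.839, -0.907]
contact_force: [-1.0, -4.9, 0.2]
finger_gap: 0.007
```

```bash
python3 - <<'E'
from h import *
arc(45,40)
E
```

```text
t 12.7 p [ 502.8 -229.8  121. ] yawx -64.5 ydown [ 0.044 -0.009 -0.999] j6 0.636 j1 -0.477 F [-1.  -4.9  0.2] gap 0.007 phi -120.5 r 59.5
[{"gripper": 255, "linear": [-0.0028, 0.0027, -0.0047], "roll": 4.0}, {"gripper": 255, "linear": [-0.0042, -0.0002, -0.0026], "roll": 4.0}, {"gripper": 255, "linear": [-0.0042, -0.0002, -0.0024], "roll": 4.0}, {"gripper": 255, "linear": [-0.0042, -0.0001, -0.0025], "roll": 4.0}, {"gripper": 255, "linear": [-0.0042, -0.0002, -0.0024], "roll": 4.0}, {"gripper": 255, "linear": [-0.0042, -0.0002, -0.0024], "roll": 4.0}, {"gripper": 255, "linear": [-0.0043, -0.0001, -0.0023], "roll": 4.0}, {"gripper": 255, "linear": [-0.0043, -0.0001, -0.0023], "roll": 4.0}, {"gripper": 255, "linear": [-0.0043, -0.0002, -0.0023], "roll": 4.0}, {"gripper": 255, "linear": [-0.0044, -0.0001, -0.0022], "roll": 4.0}]
```

```bash
python3 - <<'E'
from h import *
print(sense()['qpos'].round(3))
arc(45,35,r=63)
E
```

```text
[-0.477  0.27   2.095  0.018  0.734  0.636]
t 12.7 p [ 502.8 -229.8  121. ] yawx -64.5 ydown [ 0.044 -0.009 -0.999] j6 0.636 j1 -0.477 F [-1.  -4.9  0.2] gap 0.007 phi -120.5 r 59.5
[{"gripper": 255, "linear": [-0.0023, 0.0027, -0.0056], "roll": 3.5}, {"gripper": 255, "linear": [-0.0043, -0.0002, -0.0025], "roll": 3.5}, {"gripper": 255, "linear": [-0.0043, -0.0002, -0.0025], "roll": 3.5}, {"gripper": 255, "linear": [-0.0043, -0.0002, -0.0023], "roll": 3.5}, {"gripper": 255, "linear": [-0.0044, -0.0001, -0.0023], "roll": 3.5}, {"gripper": 255, "linear": [-0.0044, -0.0002, -0.0023], "roll": 3.5}, {"gripper": 255, "linear": [-0.0045, -0.0001, -0.0021], "roll": 3.5}, {"gripper": 255, "linear": [-0.0045, -0.0002, -0.0021], "roll": 3.5}, {"gripper": 255, "linear": [-0.0045, -0.0001, -0.002], "roll": 3.5}, {"gripper": 255, "linear": [-0.0045, -0.0001, -0.0019], "roll": 3.5}]
```

Emit:
{"op": "send_rows", "data": {"rows": [{"gripper": 255, "linear": [-0.0026, 0.0022, -0.0054], "roll": 3.5}, {"gripper": 255, "linear": [-0.0044, -0.0001, -0.0025], "roll": 3.5}, {"gripper": 255, "linear": [-0.0044, -0.0001, -0.0025], "roll": 3.5}, {"gripper": 255, "linear": [-0.0044, -0.0001, -0.0023], "roll": 3.5}, {"gripper": 255, "linear": [-0.0045, -0.0001, -0.0023], "roll": 3.5}, {"gripper": 255, "linear": [-0.0045, -0.0001, -0.0023], "roll": 3.5}, {"gripper": 255, "linear": [-0.0045, -0.0001, -0.0021], "roll": 3.5}, {"gripper": 255, "linear": [-0.0045, -0.0001, -0.0021], "roll": 3.5}, {"gripper": 255, "linear": [-0.0045, -0.0001, -0.002], "roll": 3.5}, {"gripper": 255, "linear": [-0.0045, -0.0001, -0.0019], "roll": 3.5}]}}

```text
time_s: 13.95
tcp_pos: [475.2, -197.0, 119.3]
orientation: [-1.084, 1.301, -1.38]
contact_force: [-3.3, -3.8, 0.2]
finger_gap: 0.007
```

```bash
python3 - <<'E'
from h import *
print(sense()['qpos'].round(3))
arc(45,38,r=63)
E
```

```text
[-0.442  0.213  2.175  0.01   0.701  1.311]
t 13.95 p [ 475.2 -197.   119.3] yawx -100.8 ydown [ 0.051 -0.017 -0.999] j6 1.311 j1 -0.442 F [-3.3 -3.8  0.2] gap 0.007 phi -162.3 r 60.7
[{"gripper": 255, "linear": [-0.0033, 0.001, -0.0043], "roll": 3.8}, {"gripper": 255, "linear": [-0.0045, -0.0001, -0.0021], "roll": 3.8}, {"gripper": 255, "linear": [-0.0045, -0.0001, -0.0021], "roll": 3.8}, {"gripper": 255, "linear": [-0.0045, -0.0001, -0.002], "roll": 3.8}, {"gripper": 255, "linear": [-0.0045, -0.0001, -0.002], "roll": 3.8}, {"gripper": 255, "linear": [-0.0046, -0.0, -0.0019], "roll": 3.8}, {"gripper": 255, "linear": [-0.0046, -0.0, -0.0019], "roll": 3.8}, {"gripper": 255, "linear": [-0.0046, -0.0001, -0.0018], "roll": 3.8}, {"gripper": 255, "linear": [-0.0046, 0.0001, -0.0017], "roll": 3.8}, {"gripper": 255, "linear": [-0.0047, -0.0, -0.0017], "roll": 3.8}]
```

Emit:
{"op": "send_rows", "data": {"rows": [{"gripper": 255, "linear": [-0.0034, 0.001, -0.0043], "roll": 3.8}, {"gripper": 255, "linear": [-0.0045, 0.0, -0.0022], "roll": 3.8}, {"gripper": 255, "linear": [-0.0045, 0.0, -0.0022], "roll": 3.8}, {"gripper": 255, "linear": [-0.0045, 0.0, -0.0021], "roll": 3.8}, {"gripper": 255, "linear": [-0.0045, 0.0, -0.002], "roll": 3.8}, {"gripper": 255, "linear": [-0.0046, 0.0, -0.0019], "roll": 3.8}, {"gripper": 255, "linear": [-0.0046, 0.0, -0.0019], "roll": 3.8}, {"gripper": 255, "linear": [-0.0046, 0.0, -0.0018], "roll": 3.8}, {"gripper": 255, "linear": [-0.0046, 0.0, -0.0017], "roll": 3.8}, {"gripper": 255, "linear": [-0.0046, 0.0, -0.0017], "roll": 3.8}]}}

```text
time_s: 15.2
tcp_pos: [477.3, -150.2, 117.9]
orientation: [-0.615, 1.772, -1.84]
contact_force: [-5.5, -0.5, 0.8]
finger_gap: 0.004
```

```bash
python3 - <<'E'
from h import *
arc(30,28,r=62)
E
```

```text
t 15.2 p [ 477.3 -150.2  117.9] yawx -140.2 ydown [ 0.049 -0.02  -0.999] j6 2.099 j1 -0.351 F [-5.5 -0.5  0.8] gap 0.004 phi 153.0 r 62.5
[{"gripper": 255, "linear": [-0.0032, -0.0, -0.0008], "roll": 2.8}, {"gripper": 255, "linear": [-0.003, 0.0, -0.0012], "roll": 2.8}, {"gripper": 255, "linear": [-0.003, 0.0, -0.0012], "roll": 2.8}, {"gripper": 255, "linear": [-0.0031, 0.0001, -0.0011], "roll": 2.8}, {"gripper": 255, "linear": [-0.003, 0.0, -0.0012], "roll": 2.8}, {"gripper": 255, "linear": [-0.003, 0.0001, -0.0011], "roll": 2.8}, {"gripper": 255, "linear": [-0.0031, 0.0001, -0.0012], "roll": 2.8}, {"gripper": 255, "linear": [-0.003, 0.0001, -0.0011], "roll": 2.8}, {"gripper": 255, "linear": [-0.0031, 0.0, -0.0011], "roll": 2.8}, {"gripper": 255, "linear": [-0.003, 0.0001, -0.0012], "roll": 2.8}]
```

Emit:
{"op": "send_rows", "data": {"rows": [{"gripper": 255, "linear": [-0.0036, 0.0, -0.0009], "roll": 3.3}, {"gripper": 255, "linear": [-0.0036, 0.0, -0.0014], "roll": 3.3}, {"gripper": 255, "linear": [-0.0036, 0.0, -0.0014], "roll": 3.3}, {"gripper": 255, "linear": [-0.0036, 0.0, -0.0014], "roll": 3.3}, {"gripper": 255, "linear": [-0.0036, 0.0, -0.0014], "roll": 3.3}, {"gripper": 255, "linear": [-0.0036, 0.0, -0.0014], "roll": 3.3}, {"gripper": 255, "linear": [-0.0036, 0.0, -0.0014], "roll": 3.3}, {"gripper": 255, "linear": [-0.0036, 0.0, -0.0014], "roll": 3.3}, {"gripper": 255, "linear": [-0.0036, 0.0, -0.0014], "roll": 2.0}, {"gripper": 255, "linear": [0.0, 0.0, 0.0], "roll": 0}]}}

```text
time_s: 16.45
tcp_pos: [500.1, -124.2, 117.7]
orientation: [-0.144, 2.085, -2.133]
contact_force: [-0.3, 0.2, -0.7]
finger_gap: 0.006
```

```bash
python3 - <<'E'
from h import *
s,R,p,y=st()
im,d=grab('scene','scene3.png');P=cloud('scene',d)
for n,dd in(('now',d),('start',np.load('scene1.npy'))):
    P=cloud('scene',dd);print(n)
b=cv2.imread('pics/scene3.png')[150:270,230:390];b0=cv2.imread('pics/scene1.png')[150:270,230:390]
cv2.imwrite('pics/c3.png',cv2.resize(np.hstack([b0,b]),None,fx=2.5,fy=2.5,interpolation=cv2.INTER_CUBIC))
E
```

```text
t 16.45 p [ 500.1 -124.2  117.7] yawx -169.8 ydown [ 0.043 -0.019 -0.999] j6 2.684 j1 -0.286 F [-0.3  0.2 -0.7] gap 0.006 phi 121.2 r 63.5
now
start
```

View pics/c3.png

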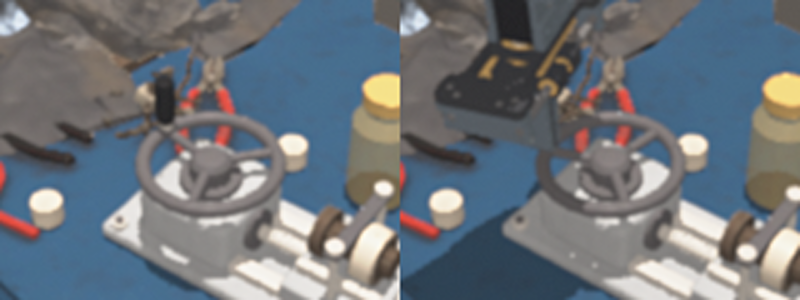

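The crop compares the start (left) with now (right). The handle is hidden behind the gripper, but the spokes are close to their starting angle. I back off, lift and move aside to measure the remaining angle.

```bash
python3 - <<'E'
from h import *
s,R,p,y=st(False)
a=p+R@[15,0,0]; b=np.r_[a[:2],215]; c=np.array([440,50,215.])
plan([p+(a-p)/2,a]+[a+(b-a)*(i+1)/3 for i in range(3)]+[b+(c-b)*(i+1)/5 for i in range(5)],[0]*10)
E
```

```text
t 16.5 p [ 500.1 -124.3  117.7] yawx -169.7 ydown [ 0.044 -0.019 -0.999] j6 2.684 j1 -0.286 F [-0.2  0.3  0.2] gap 0.002 phi 121.2 r 63.4
[{"gripper": 255, "linear": [0.0075, 0.0, -0.0], "roll": 0.0}, {"gripper": 255, "linear": [0.0075, -0.0, -0.0], "roll": 0.0}, {"gripper": 255, "linear": [-0.0013, -0.0326, 0.0009], "roll": 0.0}, {"gripper": 255, "linear": [-0.0013, -0.0326, 0.0008], "roll": 0.0}, {"gripper": 255, "linear": [-0.0013, -0.0325, 0.0009], "roll": 0.0}, {"gripper": 255, "linear": [0.0026, -0.0011, -0.0365], "roll": 0.0}, {"gripper": 255, "linear": [0.0027, -0.0011, -0.0364], "roll": 0.0}, {"gripper": 255, "linear": [0.0026, -0.001, -0.0364], "roll": 0.0}, {"gripper": 255, "linear": [0.0026, -0.0011, -0.0364], "roll": 0.0}, {"gripper": 255, "linear": [0.0026, -0.001, -0.0365], "roll": 0.0}]
```

Emit:
{"op": "send_rows", "data": {"rows": [{"gripper": 255, "linear": [0.0075, 0.0, 0.0], "roll": 0.0}, {"gripper": 255, "linear": [0.0075, 0.0, 0.0], "roll": 0.0}, {"gripper": 255, "linear": [-0.0013, -0.0326, 0.0009], "roll": 0.0}, {"gripper": 255, "linear": [-0.0013, -0.0326, 0.0009], "roll": 0.0}, {"gripper": 255, "linear": [-0.0013, -0.0326, 0.0009], "roll": 0.0}, {"gripper": 255, "linear": [0.0026, -0.001, -0.0365], "roll": 0.0}, {"gripper": 255, "linear": [0.0026, -0.001, -0.0365], "roll": 0.0}, {"gripper": 255, "linear": [0.0026, -0.001, -0.0365], "roll": 0.0}, {"gripper": 255, "linear": [0.0026, -0.001, -0.0365], "roll": 0.0}, {"gripper": 255, "linear": [0.0026, -0.001, -0.0365], "roll": 0.0}]}}

```text
time_s: 17.75
tcp_pos: [434.5, 51.6, 218.1]
orientation: [-0.138, 2.085, -2.133]
contact_force: [0.0, -0.0, 0.2]
finger_gap: 0.002
```

```bash
cat >> h.py <<'E'
def handle(n,im,d):
    """angle of handle (deg) from depth points high over rim, and from black-top blob"""
    P=cloud(n,d);z=P[:,:,2];r=np.hypot(P[:,:,0]-C[0],P[:,:,1]-C[1])
    h=((d>0)&(z>112)&(z<160)&(r>40)&(r<85)).astype(np.uint8)
    k,L,S,_=cv2.connectedComponentsWithStats(h); i=1+np.argmax(S[1:,4]); m=L==i
    v,u=np.where(m); c=np.array([u.mean(),v.mean()]);X=P[m];t=X[X[:,2]>146].mean(0) if (X[:,2]>146).any() else X.mean(0)
    # dark-weighted centroid in a window
    g=im.astype(float).mean(2); v0,u0=np.round(c[::-1]).astype(int); w=np.clip(75-g[v0-14:v0+15,u0-12:u0+13],0,None)
    vv,uu=np.mgrid[-14:15,-12:13]
    print(n,'area',S[i,4],'px',c.round(2),'pt',t.round(1),'ang',np.degrees(np.arctan2(*(t[:2]-C)[::-1])).round(1))
E
python3 - <<'E'
from h import *
st()
for n in('top','scene'):
    handle(n,cv2.imread('pics/%s1.png'%n)[:,:,::-1],np.load(n+'1.npy'))
    im,d=grab(n,n+'4.png');np.save(n+'4.npy',d);handle(n,im,d)
f=lambda n,k,s:cv2.imread(f'pics/{n}{k}.png')[s]
T=np.s_[150:250,230:350];S=np.s_[150:250,250:370]
o=np.vstack([np.hstack([f('top',1,T),f('top',4,T)]),np.hstack([f('scene',1,S),f('scene',4,S)])])
cv2.imwrite('pics/c4.png',cv2.resize(o,None,fx=3,fy=3,interpolation=cv2.INTER_CUBIC))
E
```

```text
t 17.75 p [434.5  51.6 218.1] yawx -169.9 ydown [ 0.047 -0.019 -0.999] j6 3.061 j1 0.079 F [ 0.  -0.   0.2] gap 0.002 phi 113.2 r 250.3
top area 125 px [268.78 188.72] pt [ 553.  -118.6  151.3] ang 71.5
top area 122 px [268.22 207.52] pt [ 519.7 -117.8  151. ] ang 102.3
scene area 151 px [294.95 188.97] pt [ 550.  -119.3  150.4] ang 74.0
scene area 157 px [286.5  196.66] pt [ 516.9 -118.8  150.1] ang 105.1
```

View pics/c4.png

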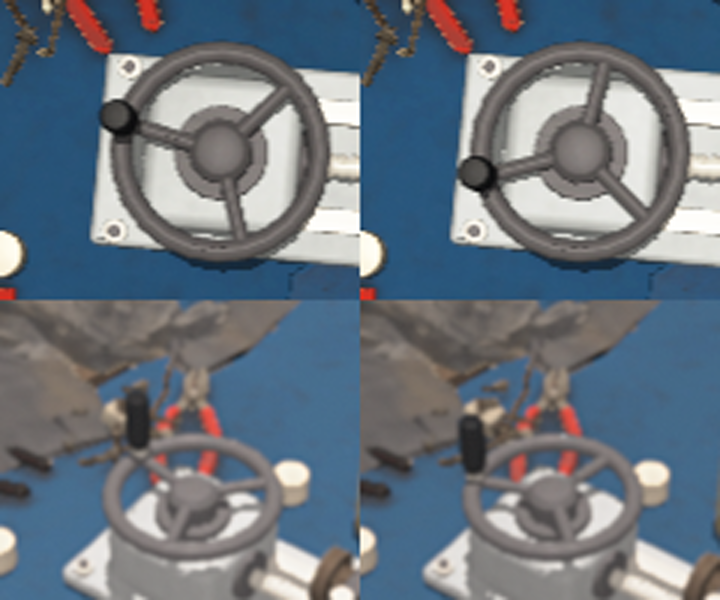

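The top pair shows the handle now about 31° short of its start place (top-camera handle pixels (268.2,207.5) against (268.8,188.7)). The unit and the pots have not moved. I roll the tool back by half a turn for joint room and re-approach.

```bash
python3 - <<'E'
from h import *
s,R,p,y=st(False)
T=np.array([485.5,-138.6,214])
r=plan([p]*4+[p+(T-p)*(i+1)/12 for i in range(16)],[-10.5]*10)
E
```

```text
t 17.85 p [434.1  52.6 218. ] yawx -169.8 ydown [ 0.046 -0.018 -0.999] j6 3.061 j1 0.081 F [-0.1 -0.5 -0.5] gap 0.006 phi 113.2 r 251.4
[{"gripper": 255, "linear": [0.0, 0.0, 0.0], "roll": -10.5}, {"gripper": 255, "linear": [0.0, 0.0, 0.0], "roll": -10.5}, {"gripper": 255, "linear": [0.0, 0.0, 0.0], "roll": -10.5}, {"gripper": 255, "linear": [0.0, 0.0, 0.0], "roll": -10.5}, {"gripper": 255, "linear": [0.01, 0.0008, 0.0131], "roll": -10.5}, {"gripper": 255, "linear": [0.0122, 0.0008, 0.0111], "roll": -10.5}, {"gripper": 255, "linear": [0.014, 0.0009, 0.0087], "roll": -10.5}, {"gripper": 255, "linear": [0.0154, 0.0008, 0.006], "roll": -10.5}, {"gripper": 255, "linear": [0.0162, 0.0008, 0.0031], "roll": -10.5}, {"gripper": 255, "linear": [0.0164, 0.0008, 0.0], "roll": -10.5}]
```

Emit:
{"op": "send_rows", "data": {"rows": [{"gripper": 255, "linear": [0.0, 0.0, 0.0], "roll": -10.5}, {"gripper": 255, "linear": [0.0, 0.0, 0.0], "roll": -10.5}, {"gripper": 255, "linear": [0.0, 0.0, 0.0], "roll": -10.5}, {"gripper": 255, "linear": [0.0, 0.0, 0.0], "roll": -10.5}, {"gripper": 255, "linear": [0.01, 0.0008, 0.0131], "roll": -10.5}, {"gripper": 255, "linear": [0.0122, 0.0008, 0.0111], "roll": -10.5}, {"gripper": 255, "linear": [0.014, 0.0008, 0.0087], "roll": -10.5}, {"gripper": 255, "linear": [0.0154, 0.0008, 0.006], "roll": -10.5}, {"gripper": 255, "linear": [0.0162, 0.0008, 0.0031], "roll": -10.5}, {"gripper": 255, "linear": [0.0164, 0.0008, 0.0], "roll": -10.5}]}}

```text
time_s: 19.1
tcp_pos: [460.7, -50.5, 215.9]
orientation: [-1.391, 0.803, -0.886]
contact_force: [0.5, 0.8, 0.5]
finger_gap: 0.006
```

```bash
python3 - <<'E'
from h import *
s,R,p,y=st(False)
T=np.array([485.5,-138.6,214])
r=plan([p+(T-p)*(i+1)/7 for i in range(7)]+[T]*3,[(y+12)/9]*9+[0])
E
```

```text
t 19.1 p [460.7 -50.5 215.9] yawx -62.3 ydown [ 0.048 -0.019 -0.999] j6 0.943 j1 -0.153 F [0.5 0.8 0.5] gap 0.006 phi 119.5 r 147.0
[{"gripper": 255, "linear": [0.0128, 0.0007, -0.0027], "roll": -5.6}, {"gripper": 255, "linear": [0.0124, 0.0007, -0.004], "roll": -5.6}, {"gripper": 255, "linear": [0.012, 0.0006, -0.0052], "roll": -5.6}, {"gripper": 255, "linear": [0.0115, 0.0007, -0.0063], "roll": -5.6}, {"gripper": 255, "linear": [0.0107, 0.0007, -0.0074], "roll": -5.6}, {"gripper": 255, "linear": [0.01, 0.0007, -0.0084], "roll": -5.6}, {"gripper": 255, "linear": [0.0092, 0.0007, -0.0093], "roll": -5.6}, {"gripper": 255, "linear": [-0.0, -0.0, -0.0], "roll": -5.6}, {"gripper": 255, "linear": [-0.0, -0.0, -0.0], "roll": -5.6}, {"gripper": 255, "linear": [-0.0, -0.0, -0.0], "roll": 0.0}]
```

Emit:
{"op": "send_rows", "data": {"rows": [{"gripper": 255, "linear": [0.0128, 0.0007, -0.0027], "roll": -5.6}, {"gripper": 255, "linear": [0.0124, 0.0007, -0.004], "roll": -5.6}, {"gripper": 255, "linear": [0.012, 0.0007, -0.0052], "roll": -5.6}, {"gripper": 255, "linear": [0.0115, 0.0007, -0.0063], "roll": -5.6}, {"gripper": 255, "linear": [0.0107, 0.0007, -0.0074], "roll": -5.6}, {"gripper": 255, "linear": [0.01, 0.0007, -0.0084], "roll": -5.6}, {"gripper": 255, "linear": [0.0092, 0.0007, -0.0093], "roll": -5.6}, {"gripper": 255, "linear": [0.0, 0.0, 0.0], "roll": -5.6}, {"gripper": 255, "linear": [0.0, 0.0, 0.0], "roll": -5.6}, {"gripper": 255, "linear": [0.0, 0.0, 0.0], "roll": 0.0}]}}

```text
time_s: 20.35
tcp_pos: [483.2, -149.8, 213.2]
orientation: [-1.582, 0.102, -0.181]
contact_force: [0.1, -0.7, 0.2]
finger_gap: 0.0
```

```bash
python3 - <<'E'
from h import *
s,R,p,y=st(False)
T=np.array([484,-140,216]);T2=np.r_[T[:2],120]
r=plan([T]+[T+(T2-T)*(i+1)/7 for i in range(7)]+[T2]*2,[0]*10)
E
```

```text
t 20.35 p [ 483.2 -149.8  213.2] yawx -10.3 ydown [ 0.049 -0.02  -0.999] j6 -0.163 j1 -0.345 F [ 0.1 -0.7  0.2] gap 0.0 phi 150.0 r 57.5
[{"gripper": 255, "linear": [-0.0008, -0.003, 0.0097], "roll": 0.0}, {"gripper": 255, "linear": [-0.0007, 0.0137, 0.0002], "roll": 0.0}, {"gripper": 255, "linear": [-0.0007, 0.0137, 0.0001], "roll": 0.0}, {"gripper": 255, "linear": [-0.0007, 0.0137, 0.0002], "roll": 0.0}, {"gripper": 255, "linear": [-0.0008, 0.0137, 0.0001], "roll": 0.0}, {"gripper": 255, "linear": [-0.0007, 0.0137, 0.0002], "roll": 0.0}, {"gripper": 255, "linear": [-0.0007, 0.0137, 0.0002], "roll": 0.0}, {"gripper": 255, "linear": [-0.0007, 0.0137, 0.0001], "roll": 0.0}, {"gripper": 255, "linear": [0.0, -0.0, 0.0], "roll": 0.0}, {"gripper": 255, "linear": [0.0, -0.0, 0.0], "roll": 0.0}]
```

Emit:
{"op": "send_rows", "data": {"rows": [{"gripper": 255, "linear": [-0.0008, -0.003, 0.0097], "roll": 0.0}, {"gripper": 255, "linear": [-0.0007, 0.0137, 0.0002], "roll": 0.0}, {"gripper": 255, "linear": [-0.0007, 0.0137, 0.0002], "roll": 0.0}, {"gripper": 255, "linear": [-0.0007, 0.0137, 0.0002], "roll": 0.0}, {"gripper": 255, "linear": [-0.0007, 0.0137, 0.0002], "roll": 0.0}, {"gripper": 255, "linear": [-0.0007, 0.0137, 0.0002], "roll": 0.0}, {"gripper": 255, "linear": [-0.0007, 0.0137, 0.0002], "roll": 0.0}, {"gripper": 255, "linear": [-0.0007, 0.0137, 0.0002], "roll": 0.0}, {"gripper": 255, "linear": [0.0, 0.0, 0.0], "roll": 0.0}, {"gripper": 255, "linear": [0.0, 0.0, 0.0], "roll": 0.0}]}}

```text
time_s: 21.6
tcp_pos: [483.1, -139.1, 112.1]
orientation: [-1.581, 0.107, -0.184]
contact_force: [-0.1, 0.2, 0.5]
finger_gap: 0.005
```

```bash
python3 - <<'E'
from h import *
arc(30,0,r=63)
E
```

```text
t 21.6 p [ 483.1 -139.1  112.1] yawx -10.6 ydown [ 0.047 -0.02  -0.999] j6 -0.135 j1 -0.325 F [-0.1  0.2  0.5] gap 0.005 phi 141.7 r 63.6
[{"gripper": 255, "linear": [0.0024, -0.0059, 0.0025], "roll": 0.0}, {"gripper": 255, "linear": [0.0018, 0.0001, 0.0028], "roll": 0.0}, {"gripper": 255, "linear": [0.0019, 0.0001, 0.0027], "roll": 0.0}, {"gripper": 255, "linear": [0.002, 0.0, 0.0026], "roll": 0.0}, {"gripper": 255, "linear": [0.0022, 0.0001, 0.0025], "roll": 0.0}, {"gripper": 255, "linear": [0.0023, 0.0001, 0.0024], "roll": 0.0}, {"gripper": 255, "linear": [0.0024, 0.0001, 0.0022], "roll": 0.0}, {"gripper": 255, "linear": [0.0025, 0.0001, 0.0021], "roll": 0.0}, {"gripper": 255, "linear": [0.0027, 0.0001, 0.002], "roll": 0.0}, {"gripper": 255, "linear": [0.0027, 0.0001, 0.0018], "roll": 0.0}]
```

Emit:
{"op": "send_rows", "data": {"rows": [{"gripper": 255, "linear": [0.0024, -0.0055, 0.0025], "roll": 0.0}, {"gripper": 255, "linear": [0.0018, 0.0, 0.0028], "roll": 0.0}, {"gripper": 255, "linear": [0.0019, 0.0, 0.0027], "roll": 0.0}, {"gripper": 255, "linear": [0.002, 0.0, 0.0026], "roll": 0.0}, {"gripper": 255, "linear": [0.0022, 0.0, 0.0025], "roll": 0.0}, {"gripper": 255, "linear": [0.0023, 0.0, 0.0024], "roll": 0.0}, {"gripper": 255, "linear": [0.0024, 0.0, 0.0022], "roll": 0.0}, {"gripper": 255, "linear": [0.0025, 0.0, 0.0021], "roll": 0.0}, {"gripper": 255, "linear": [0.0027, 0.0, 0.002], "roll": 0.0}, {"gripper": 255, "linear": [0.0027, 0.0, 0.0018], "roll": 0.0}]}}

```text
time_s: 22.85
tcp_pos: [511.3, -118.7, 119.8]
orientation: [-1.582, 0.107, -0.184]
contact_force: [-2.0, -1.5, -0.0]
finger_gap: 0.003
```

```bash
cat >> h.py <<'E'
def pred():
    s,R,p,y=st(False);u=R[:2,0];u=u/np.hypot(*u)
    a=np.radians(np.arange(40,140,.1));H=C+62*np.c_[np.cos(a),np.sin(a)]
    g=H@u-p[:2]@u-19; i=np.argmin(abs(g)); print('pred handle ang if touching',np.degrees(a[i]).round(1),'lateral',((H[i]-p[:2])@[-u[1],u[0]]).round(1))
E
python3 - <<'E'
from h import *
pred();arc(12,0,r=63)
E
```

```text
pred handle ang if touching 91.8 lateral 5.8
t 22.85 p [ 511.3 -118.7  119.8] yawx -10.6 ydown [ 0.047 -0.02  -0.999] j6 -0.076 j1 -0.269 F [-2.  -1.5 -0. ] gap 0.003 phi 110.0 r 63.6
[{"gripper": 255, "linear": [0.0013, 0.0018, 0.0002], "roll": 0.0}, {"gripper": 255, "linear": [0.0012, 0.0001, 0.0006], "roll": 0.0}, {"gripper": 255, "linear": [0.0012, 0.0, 0.0006], "roll": 0.0}, {"gripper": 255, "linear": [0.0011, 0.0001, 0.0006], "roll": 0.0}, {"gripper": 255, "linear": [0.0012, 0.0001, 0.0006], "roll": 0.0}, {"gripper": 255, "linear": [0.0012, 0.0, 0.0005], "roll": 0.0}, {"gripper": 255, "linear": [0.0013, 0.0001, 0.0005], "roll": 0.0}, {"gripper": 255, "linear": [0.0012, 0.0, 0.0005], "roll": 0.0}, {"gripper": 255, "linear": [0.0012, 0.0001, 0.0005], "roll": 0.0}, {"gripper": 255, "linear": [0.0013, 0.0, 0.0004], "roll": 0.0}]
```

Emit:
{"op": "send_rows", "data": {"rows": [{"gripper": 255, "linear": [0.0013, 0.001, 0.0002], "roll": 0.0}, {"gripper": 255, "linear": [0.0012, 0.0, 0.0006], "roll": 0.0}, {"gripper": 255, "linear": [0.0012, 0.0, 0.0006], "roll": 0.0}, {"gripper": 255, "linear": [0.0012, 0.0, 0.0006], "roll": 0.0}, {"gripper": 255, "linear": [0.0012, 0.0, 0.0005], "roll": 0.0}, {"gripper": 255, "linear": [0.0012, 0.0, 0.0005], "roll": 0.0}, {"gripper": 255, "linear": [0.0012, 0.0, 0.0005], "roll": 0.0}, {"gripper": 255, "linear": [0.0, 0.0, 0.0], "roll": 0.0}, {"gripper": 255, "linear": [0.0, 0.0, 0.0], "roll": 0.0}, {"gripper": 255, "linear": [0.0, 0.0, 0.0], "roll": 0.0}]}}

```text
time_s: 24.1
tcp_pos: [521.0, -116.7, 119.1]
orientation: [-1.581, 0.107, -0.184]
contact_force: [-1.6, -1.0, -1.6]
finger_gap: 0.005
```

```bash
python3 - <<'E'
from h import *
pred()
s,R,p,y=st(False)
a=p+R@[-15,0,0]; b=np.r_[a[:2],190]; c=np.array([440,50,200.])
plan([p+(a-p)/2,a]+[a+(b-a)*(i+1)/2 for i in range(2)]+[b+(c-b)*(i+1)/5 for i in range(6)][:5]+[c],[0]*10)
E
```

```text
pred handle ang if touching 83.2 lateral 3.3
t 24.1 p [ 521.  -116.7  119.1] yawx -10.6 ydown [ 0.047 -0.02  -0.999] j6 -0.067 j1 -0.26 F [-1.6 -1.  -1.6] gap 0.005 phi 101.0 r 62.9
[{"gripper": 255, "linear": [-0.0075, 0.0, -0.0], "roll": 0.0}, {"gripper": 255, "linear": [-0.0075, 0.0, -0.0], "roll": 0.0}, {"gripper": 255, "linear": [0.0018, -0.0358, -0.0004], "roll": 0.0}, {"gripper": 255, "linear": [0.0018, -0.0358, -0.0004], "roll": 0.0}, {"gripper": 255, "linear": [-0.0189, -0.0033, 0.0298], "roll": 0.0}, {"gripper": 255, "linear": [-0.019, -0.0033, 0.0297], "roll": 0.0}, {"gripper": 255, "linear": [-0.0189, -0.0033, 0.0298], "roll": 0.0}, {"gripper": 255, "linear": [-0.0189, -0.0032, 0.0298], "roll": 0.0}, {"gripper": 255, "linear": [-0.0189, -0.0033, 0.0298], "roll": 0.0}, {"gripper": 255, "linear": [-0.0, -0.0, -0.0], "roll": 0.0}]
```

Emit:
{"op": "send_rows", "data": {"rows": [{"gripper": 255, "linear": [-0.0075, 0.0, 0.0], "roll": 0.0}, {"gripper": 255, "linear": [-0.0075, 0.0, 0.0], "roll": 0.0}, {"gripper": 255, "linear": [0.0018, -0.0358, -0.0004], "roll": 0.0}, {"gripper": 255, "linear": [0.0018, -0.0358, -0.0004], "roll": 0.0}, {"gripper": 255, "linear": [-0.019, -0.0033, 0.0298], "roll": 0.0}, {"gripper": 255, "linear": [-0.019, -0.0033, 0.0298], "roll": 0.0}, {"gripper": 255, "linear": [-0.019, -0.0033, 0.0298], "roll": 0.0}, {"gripper": 255, "linear": [-0.019, -0.0033, 0.0298], "roll": 0.0}, {"gripper": 255, "linear": [-0.019, -0.0033, 0.0298], "roll": 0.0}, {"gripper": 255, "linear": [0.0, 0.0, 0.0], "roll": 0.0}]}}

```text
time_s: 25.35
tcp_pos: [434.4, 55.1, 203.2]
orientation: [-1.58, 0.104, -0.189]
contact_force: [0.6, -0.9, -0.3]
finger_gap: 0.005
```

```bash
cat >> h.py <<'E'
def darkang(n,im):
    """handle angle from the dark blob, seen on plane z=127..152: centroid ray"""
    g=cv2.cvtColor(np.ascontiguousarray(im),cv2.COLOR_RGB2GRAY).astype(float)
    a=np.arange(55,115,0.25); best=[]
    zz=np.linspace(104,150,9)
    for x in a:  # mean darkness at handle-axis samples
        q=C+62*np.array([np.cos(np.radians(x)),np.sin(np.radians(x))])
        uv=proj(n,[[*q,z] for z in zz]).astype(np.float32)
        best.append(cv2.remap(cv2.GaussianBlur(g,(0,0),1.5).astype(np.float32),uv[:,:1],uv[:,1:],cv2.INTER_CUBIC).mean())
    b=np.array(best);w=np.clip(b.min()+25-b,0,None);return (w*a).sum()/w.sum()
E
cat > meas.py <<'E'
import sys
from h import *
k=sys.argv[1]; st()
for n in('top','scene'):
    i0=cv2.imread('pics/%s1.png'%n)[:,:,::-1];handle(n,i0,np.load(n+'1.npy'))
    im,d=grab(n,n+k+'.png');np.save(n+k+'.npy',d);handle(n,im,d); print(n,'dark ang start/now',darkang(n,i0).round(2),darkang(n,im).round(2))
E
python3 meas.py 5
```

```text
t 25.35 p [434.4  55.1 203.2] yawx -10.7 ydown [ 0.052 -0.02  -0.998] j6 0.293 j1 0.088 F [ 0.6 -0.9 -0.3] gap 0.005 phi 112.9 r 253.5
top area 125 px [268.78 188.72] pt [ 553.  -118.6  151.3] ang 71.5
top area 123 px [267.34 195.2 ] pt [ 541.6 -116.7  151. ] ang 82.1
top dark ang start/now 75.53 87.81
scene area 151 px [294.95 188.97] pt [ 550.  -119.3  150.4] ang 74.0
scene area 148 px [291.34 191.09] pt [ 538.2 -117.2  150.1] ang 85.1
scene dark ang start/now 71.87 82.98
```

About 10.9° to go, with both cameras agreeing. I go back in behind the handle.

```bash
python3 - <<'E'
from h import *
s,R,p,y=st(False)
b=np.array([500,-119,196]);a=np.array([503,-118,122.])
plan([p+(b-p)*(i+1)/5.5 for i in range(5)]+[b]+[b+(a-b)*(i+1)/3 for i in range(3)]+[a],[0]*10)
E
```

```text
t 25.45 p [435.3  53.8 203.2] yawx -10.7 ydown [ 0.052 -0.02  -0.998] j6 0.292 j1 0.085 F [ 0.3 -0.5  0. ] gap 0.004 phi 112.8 r 252.0
[{"gripper": 255, "linear": [0.0173, 0.0025, -0.0286], "roll": 0.0}, {"gripper": 255, "linear": [0.0173, 0.0026, -0.0287], "roll": 0.0}, {"gripper": 255, "linear": [0.0174, 0.0025, -0.0286], "roll": 0.0}, {"gripper": 255, "linear": [0.0173, 0.0025, -0.0287], "roll": 0.0}, {"gripper": 255, "linear": [0.0173, 0.0026, -0.0286], "roll": 0.0}, {"gripper": 255, "linear": [0.0087, 0.0013, -0.0143], "roll": 0.0}, {"gripper": 255, "linear": [-0.0005, 0.0246, 0.0007], "roll": 0.0}, {"gripper": 255, "linear": [-0.0004, 0.0247, 0.0008], "roll": 0.0}, {"gripper": 255, "linear": [-0.0004, 0.0247, 0.0007], "roll": 0.0}, {"gripper": 255, "linear": [-0.0, -0.0, 0.0], "roll": 0.0}]
```

Emit:
{"op": "send_rows", "data": {"rows": [{"gripper": 255, "linear": [0.0173, 0.0025, -0.0286], "roll": 0.0}, {"gripper": 255, "linear": [0.0173, 0.0025, -0.0286], "roll": 0.0}, {"gripper": 255, "linear": [0.0173, 0.0025, -0.0286], "roll": 0.0}, {"gripper": 255, "linear": [0.0173, 0.0025, -0.0286], "roll": 0.0}, {"gripper": 255, "linear": [0.0173, 0.0025, -0.0286], "roll": 0.0}, {"gripper": 255, "linear": [0.004, 0.0005, -0.006], "roll": 0.0}, {"gripper": 255, "linear": [-0.0004, 0.0246, 0.0007], "roll": 0.0}, {"gripper": 255, "linear": [-0.0004, 0.0246, 0.0007], "roll": 0.0}, {"gripper": 255, "linear": [-0.0004, 0.018, 0.0007], "roll": 0.0}, {"gripper": 255, "linear": [0.0, 0.0, 0.0], "roll": 0.0}]}}

```text
time_s: 26.7
tcp_pos: [501.3, -121.2, 127.2]
orientation: [-1.58, 0.111, -0.198]
contact_force: [0.6, 0.5, -0.3]
finger_gap: 0.003
```

```bash
python3 - <<'E'
from h import *
pred()
s,R,p,y=st(False)
u=R[:2,0];u=u/np.hypot(*u);h=lambda x:C+62*np.array([np.cos(np.radians(x)),np.sin(np.radians(x))])
# contact with handle at 83.6 then push along +-; target pred 73.2
T=h(73.2)-19*u+2*np.array([u[1],-u[0]]); print('T',T, 'shift tool',R.T@(np.r_[T,118]-p))
plan([p+(np.r_[T,118]-p)*(i+1)/10 for i in range(10)],[0]*10)
E
```

```text
pred handle ang if touching 100.8 lateral 7.4
T [ 531.89397523 -117.41083259] shift tool [28.70581653 10.70728249  9.77504022]
t 26.7 p [ 501.3 -121.2  127.2] yawx -11.2 ydown [ 0.054 -0.021 -0.998] j6 -0.078 j1 -0.28 F [ 0.6  0.5 -0.3] gap 0.003 phi 119.0 r 65.5
[{"gripper": 255, "linear": [0.0029, 0.0011, 0.001], "roll": 0.0}, {"gripper": 255, "linear": [0.0028, 0.001, 0.001], "roll": 0.0}, {"gripper": 255, "linear": [0.0029, 0.0011, 0.0009], "roll": 0.0}, {"gripper": 255, "linear": [0.0029, 0.0011, 0.001], "roll": 0.0}, {"gripper": 255, "linear": [0.0029, 0.0011, 0.001], "roll": 0.0}, {"gripper": 255, "linear": [0.0028, 0.001, 0.001], "roll": 0.0}, {"gripper": 255, "linear": [0.0029, 0.0011, 0.0009], "roll": 0.0}, {"gripper": 255, "linear": [0.0029, 0.0011, 0.001], "roll": 0.0}, {"gripper": 255, "linear": [0.0028, 0.001, 0.001], "roll": 0.0}, {"gripper": 255, "linear": [0.0029, 0.0011, 0.001], "roll": 0.0}]
```

Emit:
{"op": "send_rows", "data": {"rows": [{"gripper": 255, "linear": [0.003, 0.0013, 0.001], "roll": 0.0}, {"gripper": 255, "linear": [0.003, 0.0013, 0.001], "roll": 0.0}, {"gripper": 255, "linear": [0.003, 0.0013, 0.001], "roll": 0.0}, {"gripper": 255, "linear": [0.003, 0.0013, 0.001], "roll": 0.0}, {"gripper": 255, "linear": [0.003, 0.0013, 0.001], "roll": 0.0}, {"gripper": 255, "linear": [0.003, 0.0013, 0.001], "roll": 0.0}, {"gripper": 255, "linear": [0.002, 0.0, 0.001], "roll": 0.0}, {"gripper": 255, "linear": [0.002, 0.0, 0.001], "roll": 0.0}, {"gripper": 255, "linear": [0.0, 0.0, 0.0], "roll": 0.0}, {"gripper": 255, "linear": [0.0, 0.0, 0.0], "roll": 0.0}]}}

```text
time_s: 27.95
tcp_pos: [526.9, -117.8, 122.2]
orientation: [-1.581, 0.11, -0.199]
contact_force: [-0.9, 0.0, 0.3]
finger_gap: 0.002
```

```bash
python3 - <<'E'
from h import *
pred()
s,R,p,y=st()
u=R[:2,0];u=u/np.hypot(*u);h=lambda x:C+62*np.array([np.cos(np.radians(x)),np.sin(np.radians(x))])
T=h(73.2)-19*u+2*np.array([u[1],-u[0]]); print('T',T, 'shift tool',R.T@(np.r_[T,118]-p))
E
```

```text
pred handle ang if touching 77.7 lateral 3.7
t 27.95 p [ 526.9 -117.8  122.2] yawx -11.2 ydown [ 0.055 -0.021 -0.998] j6 -0.057 j1 -0.26 F [-0.9  0.   0.3] gap 0.002 phi 95.7 r 61.0
T [ 531.89400519 -117.41050417] shift tool [4.55724486 4.42586332 1.42749769]
```

Emit:
{"op": "send_rows", "data": {"rows": [{"gripper": 255, "linear": [0.0009, 0.0, 0.0002], "roll": 0.0}, {"gripper": 255, "linear": [0.0009, 0.0, 0.0002], "roll": 0.0}, {"gripper": 255, "linear": [0.0009, 0.0, 0.0002], "roll": 0.0}, {"gripper": 255, "linear": [0.0009, 0.0, 0.0002], "roll": 0.0}, {"gripper": 255, "linear": [0.0007, 0.0, 0.0002], "roll": 0.0}, {"gripper": 255, "linear": [0.0, 0.0, 0.0], "roll": 0.0}, {"gripper": 255, "linear": [0.0, 0.0, 0.0], "roll": 0.0}, {"gripper": 255, "linear": [0.0, 0.0, 0.0], "roll": 0.0}, {"gripper": 255, "linear": [0.0, 0.0, 0.0], "roll": 0.0}, {"gripper": 255, "linear": [0.0, 0.0, 0.0], "roll": 0.0}]}}

```text
time_s: 29.2
tcp_pos: [531.1, -117.7, 122.2]
orientation: [-1.581, 0.11, -0.198]
contact_force: [-2.3, -1.4, 0.0]
finger_gap: 0.003
```

```bash
python3 - <<'E'
from h import *
pred();st()
E
```

```text
pred handle ang if touching 73.9 lateral 2.5
t 29.2 p [ 531.1 -117.7  122.2] yawx -11.2 ydown [ 0.054 -0.021 -0.998] j6 -0.054 j1 -0.258 F [-2.3 -1.4  0. ] gap 0.003 phi 91.8 r 60.9
```

Predicted about 1.5° short. I back off the same way and measure.

Emit:
{"op": "send_rows", "data": {"rows": [{"gripper": 255, "linear": [-0.0075, 0.0, 0.0], "roll": 0.0}, {"gripper": 255, "linear": [-0.0075, 0.0, 0.0], "roll": 0.0}, {"gripper": 255, "linear": [-0.003, -0.0358, -0.0004], "roll": 0.0}, {"gripper": 255, "linear": [-0.003, -0.0358, -0.0004], "roll": 0.0}, {"gripper": 255, "linear": [-0.019, -0.0033, 0.0298], "roll": 0.0}, {"gripper": 255, "linear": [-0.019, -0.0033, 0.0298], "roll": 0.0}, {"gripper": 255, "linear": [-0.019, -0.0033, 0.0298], "roll": 0.0}, {"gripper": 255, "linear": [-0.019, -0.0033, 0.0298], "roll": 0.0}, {"gripper": 255, "linear": [-0.019, -0.0033, 0.0298], "roll": 0.0}, {"gripper": 255, "linear": [0.0, 0.0, 0.0], "roll": 0.0}]}}

```text
time_s: 30.45
tcp_pos: [436.5, 57.2, 205.1]
orientation: [-1.579, 0.107, -0.204]
contact_force: [1.1, -0.1, -0.3]
finger_gap: 0.006
```

```bash
python3 meas.py 6; python3 - <<'E'
from h import *
for n,s in(('top',np.s_[160:245,250:345]),('scene',np.s_[165:250,265:355])):
    g=[cv2.imread(f'pics/{n}{k}.png',0)[s].astype(np.float32) for k in(1,6,5)]
    print(n,[np.abs(g[0]-x).mean().round(2) for x in g[1:]])
    hs=np.s_[176:202,256:282] if n=='top' else np.s_[174:206,281:309]
    A=[cv2.imread(f'pics/{n}{k}.png',0) for k in(1,6,5)]
    # handle template from start, sub-pixel match
    t=A[0][hs]; 
    for x in A:
        y0,x0=hs[0].start-10,hs[1].start-10
        m=cv2.matchTemplate(cv2.resize(x[y0:hs[0].stop+10,x0:hs[1].stop+10],None,fx=8,fy=8,interpolation=cv2.INTER_CUBIC),cv2.resize(t,None,fx=8,fy=8,interpolation=cv2.INTER_CUBIC),cv2.TM_CCOEFF_NORMED)
        l=cv2.minMaxLoc(m);print('  shift px',(np.array(l[3])/8-10),round(l[1],3))
    for b in(73,72,71,70):
        print(b,(proj(n,[[*(C+62*np.array([np.cos(np.radians(b)),np.sin(np.radians(b))])),150]])-proj(n,[[*(C+62*np.array([np.cos(np.radians(b+1)),np.sin(np.radians(b+1))])),150]])).round(2)) if b==73 else ''
E
```

```text
t 30.45 p [436.5  57.2 205.1] yawx -11.3 ydown [ 0.06  -0.02  -0.998] j6 0.312 j1 0.093 F [ 1.1 -0.1 -0.3] gap 0.006 phi 112.3 r 254.7
top area 125 px [268.78 188.72] pt [ 553.  -118.6  151.3] ang 71.5
top area 120 px [268.5  189.63] pt [ 551.2 -118.2  151.4] ang 73.2
top dark ang start/now 75.53 77.6
scene area 151 px [294.95 188.97] pt [ 550.  -119.3  150.4] ang 74.0
scene area 149 px [294.22 189.11] pt [ 548.3 -119.   150. ] ang 75.5
scene dark ang start/now 71.87 73.98
top [np.float32(5.51), np.float32(10.89)]
  shift px [0. 0.] 1.0
  shift px [-0.25   0.875] 0.989
  shift px [-1.  6.] 0.854
73 [[ 0.18 -0.59]]
scene [np.float32(5.31), np.float32(7.68)]
  shift px [0. 0.] 1.0
  shift px [-0.5    0.125] 0.978
  shift px [-3.125  1.75 ] 0.747
73 [[ 0.36 -0.2 ]]
```

Consistently about 1.6° (1.8 mm) short in both cameras. One last small push.

Emit:
{"op": "send_rows", "data": {"rows": [{"gripper": 255, "linear": [0.0173, 0.0025, -0.0286], "roll": 0.0}, {"gripper": 255, "linear": [0.0173, 0.0025, -0.0286], "roll": 0.0}, {"gripper": 255, "linear": [0.0173, 0.0025, -0.0286], "roll": 0.0}, {"gripper": 255, "linear": [0.0173, 0.0025, -0.0286], "roll": 0.0}, {"gripper": 255, "linear": [0.0173, 0.0025, -0.0286], "roll": 0.0}, {"gripper": 255, "linear": [0.004, 0.0005, -0.006], "roll": 0.0}, {"gripper": 255, "linear": [-0.0004, 0.0246, 0.0007], "roll": 0.0}, {"gripper": 255, "linear": [-0.0004, 0.0246, 0.0007], "roll": 0.0}, {"gripper": 255, "linear": [-0.0004, 0.018, 0.0007], "roll": 0.0}, {"gripper": 255, "linear": [0.0, 0.0, 0.0], "roll": 0.0}]}}

```text
time_s: 31.8
tcp_pos: [502.1, -119.8, 129.8]
orientation: [-1.579, 0.113, -0.213]
contact_force: [-0.4, -0.2, 0.4]
finger_gap: 0.004
```

```bash
cat >> h.py <<'E'
def fin(x=72.3):
    pred();s,R,p,y=st();u=R[:2,0];u=u/np.hypot(*u);T=C+62*np.array([np.cos(np.radians(x)),np.sin(np.radians(x))])-19*u+2.5*np.array([u[1],-u[0]]);print('shift tool',(R.T@(np.r_[T,121]-p)).round(1))
E
python3 -c "
from h import *
fin()"
```

```text
pred handle ang if touching 100.2 lateral 6.4
t 31.8 p [ 502.1 -119.8  129.8] yawx -11.9 ydown [ 0.062 -0.022 -0.998] j6 -0.066 j1 -0.277 F [-0.4 -0.2  0.4] gap 0.004 phi 117.8 r 66.3
shift tool [29.  10.6  8.2]
```

Emit:
{"op": "send_rows", "data": {"rows": [{"gripper": 255, "linear": [0.003, 0.0015, 0.001], "roll": 0.0}, {"gripper": 255, "linear": [0.003, 0.0015, 0.001], "roll": 0.0}, {"gripper": 255, "linear": [0.003, 0.0015, 0.001], "roll": 0.0}, {"gripper": 255, "linear": [0.003, 0.0015, 0.001], "roll": 0.0}, {"gripper": 255, "linear": [0.003, 0.0015, 0.001], "roll": 0.0}, {"gripper": 255, "linear": [0.003, 0.0015, 0.001], "roll": 0.0}, {"gripper": 255, "linear": [0.003, 0.0, 0.001], "roll": 0.0}, {"gripper": 255, "linear": [0.002, 0.0, 0.001], "roll": 0.0}, {"gripper": 255, "linear": [0.0, 0.0, 0.0], "roll": 0.0}, {"gripper": 255, "linear": [0.0, 0.0, 0.0], "roll": 0.0}]}}

```text
time_s: 33.05
tcp_pos: [529.8, -117.1, 124.2]
orientation: [-1.58, 0.111, -0.216]
contact_force: [0.2, -0.1, 0.2]
finger_gap: 0.008
```

```bash
python3 -c "
from h import *
fin()"
```

```text
pred handle ang if touching 75.2 lateral 2.5
t 33.05 p [ 529.8 -117.1  124.2] yawx -11.9 ydown [ 0.065 -0.022 -0.998] j6 -0.044 j1 -0.258 F [ 0.2 -0.1  0.2] gap 0.008 phi 93.0 r 61.5
shift tool [ 2.9  3.4 -0.3]
```

Emit:
{"op": "send_rows", "data": {"rows": [{"gripper": 255, "linear": [0.0007, 0.0, 0.0], "roll": 0.0}, {"gripper": 255, "linear": [0.0007, 0.0, 0.0], "roll": 0.0}, {"gripper": 255, "linear": [0.0007, 0.0, 0.0], "roll": 0.0}, {"gripper": 255, "linear": [0.0006, 0.0, 0.0], "roll": 0.0}, {"gripper": 255, "linear": [0.0, 0.0, 0.0], "roll": 0.0}, {"gripper": 255, "linear": [0.0, 0.0, 0.0], "roll": 0.0}, {"gripper": 255, "linear": [0.0, 0.0, 0.0], "roll": 0.0}, {"gripper": 255, "linear": [0.0, 0.0, 0.0], "roll": 0.0}, {"gripper": 255, "linear": [0.0, 0.0, 0.0], "roll": 0.0}, {"gripper": 255, "linear": [0.0, 0.0, 0.0], "roll": 0.0}]}}

```text
time_s: 34.3
tcp_pos: [531.8, -117.5, 124.3]
orientation: [-1.579, 0.112, -0.215]
contact_force: [-1.0, 0.9, 0.8]
finger_gap: 0.003
```

```bash
python3 -c "
from h import *
fin()"
```

```text
pred handle ang if touching 73.2 lateral 2.3
t 34.3 p [ 531.8 -117.5  124.3] yawx -11.9 ydown [ 0.063 -0.022 -0.998] j6 -0.044 j1 -0.258 F [-1.   0.9  0.8] gap 0.003 phi 91.1 r 61.0
shift tool [ 0.8  3.3 -0.3]
```

Emit:
{"op": "send_rows", "data": {"rows": [{"gripper": 255, "linear": [0.0005, 0.0, 0.0], "roll": 0.0}, {"gripper": 255, "linear": [0.0005, 0.0, 0.0], "roll": 0.0}, {"gripper": 255, "linear": [0.0, 0.0, 0.0], "roll": 0.0}, {"gripper": 255, "linear": [0.0, 0.0, 0.0], "roll": 0.0}, {"gripper": 255, "linear": [0.0, 0.0, 0.0], "roll": 0.0}, {"gripper": 255, "linear": [0.0, 0.0, 0.0], "roll": 0.0}, {"gripper": 255, "linear": [0.0, 0.0, 0.0], "roll": 0.0}, {"gripper": 255, "linear": [0.0, 0.0, 0.0], "roll": 0.0}, {"gripper": 255, "linear": [0.0, 0.0, 0.0], "roll": 0.0}, {"gripper": 255, "linear": [0.0, 0.0, 0.0], "roll": 0.0}]}}

```text
time_s: 35.55
tcp_pos: [532.6, -117.6, 124.3]
orientation: [-1.579, 0.112, -0.214]
contact_force: [-1.6, 0.4, 1.2]
finger_gap: 0.008
```

```bash
python3 -c "
from h import *
fin()"
```

```text
pred handle ang if touching 72.5 lateral 2.2
t 35.55 p [ 532.6 -117.6  124.3] yawx -11.9 ydown [ 0.063 -0.022 -0.998] j6 -0.044 j1 -0.258 F [-1.6  0.4  1.2] gap 0.008 phi 90.3 r 60.9
shift tool [-0.   3.3 -0.3]
```

Emit:
{"op": "send_rows", "data": {"rows": [{"gripper": 255, "linear": [-0.0075, 0.0, 0.0], "roll": 0.0}, {"gripper": 255, "linear": [-0.0075, 0.0, 0.0], "roll": 0.0}, {"gripper": 255, "linear": [-0.003, -0.0358, -0.0004], "roll": 0.0}, {"gripper": 255, "linear": [-0.003, -0.0358, -0.0004], "roll": 0.0}, {"gripper": 255, "linear": [-0.019, -0.0033, 0.0298], "roll": 0.0}, {"gripper": 255, "linear": [-0.019, -0.0033, 0.0298], "roll": 0.0}, {"gripper": 255, "linear": [-0.019, -0.0033, 0.0298], "roll": 0.0}, {"gripper": 255, "linear": [-0.019, -0.0033, 0.0298], "roll": 0.0}, {"gripper": 255, "linear": [-0.019, -0.0033, 0.0298], "roll": 0.0}, {"gripper": 255, "linear": [0.0, 0.0, 0.0], "roll": 0.0}]}}

```text
time_s: 36.8
tcp_pos: [438.5, 57.7, 205.5]
orientation: [-1.579, 0.111, -0.219]
contact_force: [-0.2, -0.4, 0.3]
finger_gap: 0.005
```

```bash
python3 meas.py 7; python3 - <<'E'
from h import *
for n in('top','scene'):
    hs=np.s_[176:202,256:282] if n=='top' else np.s_[174:206,281:309]
    A=[cv2.imread(f'pics/{n}{k}.png',0) for k in(1,7)]; y0,x0=hs[0].start-10,hs[1].start-10
    f=lambda x:cv2.resize(x,None,fx=8,fy=8,interpolation=cv2.INTER_CUBIC)
    m=cv2.matchTemplate(f(A[1][y0:hs[0].stop+10,x0:hs[1].stop+10]),f(A[0][hs]),cv2.TM_CCOEFF_NORMED);l=cv2.minMaxLoc(m);print(n,'shift px',np.array(l[3])/8-10,round(l[1],3))
a,b=[cv2.imread(f'pics/top{k}.png')[90:300,190:540] for k in(1,7)]
cv2.imwrite('pics/c7.png',np.vstack([cv2.resize(x,None,fx=1.4,fy=1.4) for x in(a,b)]))
E
```

```text
t 36.8 p [438.5  57.7 205.5] yawx -12.0 ydown [ 0.067 -0.022 -0.998] j6 0.328 j1 0.095 F [-0.2 -0.4  0.3] gap 0.005 phi 111.8 r 254.4
top area 125 px [268.78 188.72] pt [ 553.  -118.6  151.3] ang 71.5
top area 125 px [268.71 189.11] pt [ 552.4 -118.8  151.2] ang 72.0
top dark ang start/now 75.53 76.09
scene area 151 px [294.95 188.97] pt [ 550.  -119.3  150.4] ang 74.0
scene area 149 px [294.84 188.87] pt [ 549.7 -119.3  150.2] ang 74.2
scene dark ang start/now 71.87 72.19
top shift px [0.    0.125] 0.997
scene shift px [0. 0.] 0.995
```

View pics/c7.png

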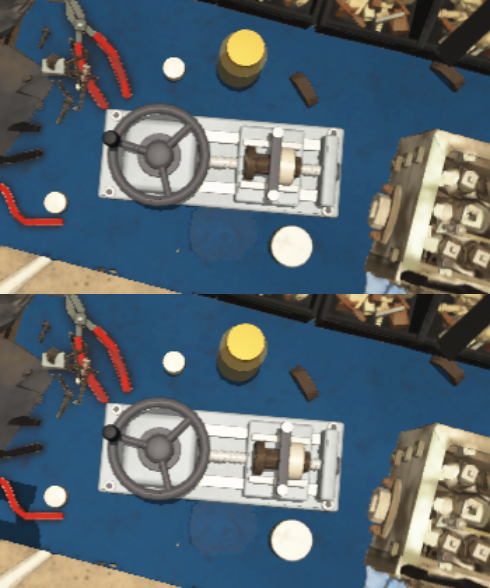

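The last view shows the handle back at its start place, about 0.3° off. The slide has moved about 12 mm away from the wheel, and the tin, cap, jar and pots are where they were. I hand in.

```bash
python3 -c "
from h import *
job_done();print(sense()['time_s'])"
```

```text
the job is handed in; nothing more can be done
the job is handed in; nothing more can be done
```

The hand wheel has been pushed through one full clockwise turn with the shut fingers, without gripping the handle. I handed the job in at about 37 s of the 58 s allowed, with the arm backed off and touching nothing.

- **Handle position:** template matching puts the handle within 0.1 px of its start place in both cameras. Depth and dark-blob estimates put it 0.2° to 0.6° short of the full turn, which is under about 0.6 mm at the handle.
- **Slide:** in the final top view it has visibly moved away from the wheel. I did not measure the distance.
- **Loose things:** the tin, cap, jar and tappet look unmoved in the before and after top views, which I compared by eye.
- **Forces:** every reading taken during the push was below about 6 N.
- **Tool tilt:** the tool drifted about 4° from vertical during the work, which did not affect the result.

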